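# Turn the drying drawer evenly and stop it at the pointer

## Robot

A 7-joint arm with a two-finger parallel gripper is mounted at the origin on the work surface. World frame = base frame: x ahead of the robot, y to its left, z up, the work surface at z = 0. Lengths are in m, angles in rad, forces in N, time in s.
With the tool pointing down it reaches from about 0.4 to 0.875 m from the base axis. Payload 19.3 kg.
Tool frame: the origin (TCP) lies at the very end of the fingers, on their centre line; the grasp point (between the pads) lies 19 mm behind it; z points along the fingers, y is the line along which they close (so a half turn about z gives the same grasp; the last joint's range is limited). The gripper opens to 85 mm and grips with 20 to 120 N. Pads are 22 mm wide; open, the fingers measure 114 mm over their backs; the gripper's body (76 mm by 85 mm) begins 54 mm behind the grasp point. The pads swing forward as they close: fully open they stand 13 mm farther back than shut.
Start: joints at [-1.321, 0.521, -0.036, 1.599, 0.021, 1.021, -0.113], TCP at [0.197, 0.593, 0.204] pointing down, gripper open.
Joint ranges: [-2.91, 2.91], [-0.3, 2.13], [-1.5, 1.42], [0.17, 2.43], [-1.26, 4.41], [0.16, 1.93], [-2.52, 2.52]. Speed limits (rad/s): [1.89, 1.89, 2.39, 2.39, 3.01, 3.01, 3.01].

## Interface

Orientations are given as [roll, pitch, yaw] about the fixed x, y, z axes, in that order (R = Rz(yaw) Ry(pitch) Rx(roll)).
In Python, from workcell import monitor, optics, workorder gives the robot as it stands.
- The arm moves only by the tool apply_moves, never from a script. Its arguments are lists of equal length, an entry for each row: "linear": the shift along the tool's x, y, z each as a share of 0.1 m, from -1 to 1, a list of three; "delta_rot": the turn, a rotation vector about the tool's x, y, z each as a share of 120 degrees, from -1 to 1, a list of three. A call has exactly 5 rows; each row is the pose to reach, as a shift and turn from the pose commanded when the call began, along the tool's axes at that moment; what a row does not reach only later rows make up. A row lasts 1/12 s, in which the tool goes at most 41.7 mm and 7.16 degrees, less where a joint would pass 70% of its speed; a pose out of reach is approached as far as the arm can. A call with a number of a shift or a turn outside -1 to 1 is refused whole. A call with a gripper value outside its range is refused whole. "gripper" is the opening, from -1 (shut) to 1 (fully open), set as the call begins (left out, the last holds). The fingers move at their own pace and stop on an object; "force" is the grip in N (left out, the last holds). Time passes only in rows, so rows that repeat a pose let the fingers close, or fill a call up. It gives the time, the measured TCP pose, the force, the opening and the grip force at its end, in the units of the state.
- monitor.observe(): the state, without advancing time (a new reading comes with each control period).
- optics.grab_frame(name): name is "scene" or "top"; returns (picture, depth): 480x640x3 uint8, red, green, blue; 480x640 float32, m along the optical axis (not along the pixel's ray), 0 where there is no reading.
- optics.camera_info(name): a dict with "fx", "fy", "cx", "cy" (pixels), "D" ([k1, k2, p1, p2, k3] as OpenCV has them; the pictures are not rectified), "rvec" (rotation vector, rad) and "tvec" (3), from world to camera coordinates, as OpenCV has them. Camera axes: x right, y down, z forward; pixel columns grow to the right and rows downward; lengths in m; the calibration is good to about 2 mm. A picture is of the moment at which its call begins. camera_info takes no time and is no camera call.
- workorder.job_done(): hands the job in; it is judged then, once.
The state is a dict: "clock": time; "qpos": joint angles; "qd": joint speeds; "joint_efforts": joint torques, N m; "position": TCP position; "tool_rot": TCP orientation; "force": force on the tool from outside, world axes, zero at the start; "moment": the same for the moment, N m; "grip_width": finger opening in m; "finger_force": force on a finger pad.
Only numpy, scipy, OpenCV 4.12 (cv2) and the standard library are available. Lean on these libraries where they do the work, as an engineer would, in place of code of your own. Each camera call takes 0.05 s, during which the arm holds its last target. There are 200 camera calls.

## Task

The freshly painted drawer on the turntable must dry evenly beside the curing lamp. Turn the turntable by its bare arms, either way round, up to about 10 turns a minute, keep it between 8 and 12 turns a minute without a break for 10 seconds, then bring it to rest with the red-tipped arm over the red pointer of the stand and let go. Do not touch the wet drawer, knock the arms hard or whirl the turntable faster than 16 turns a minute, and leave the other things on the bench where they are.

Things in the scene. Friction and masses are not known exactly. Their poses are not given: they have to be found in the camera images.
- stand: fixed stand of the bench turntable: dark steel foot disc, radius 160 mm, 12 mm thick, with a column. Origin on the turning axis at bench height, z up along the axis; x points outward along the flat index bar (40 mm wide, 6 mm thick, on the bench) whose red end is the pointer; the bar points roughly at the robot. Foot and bar are all that lies beneath the arms
- pointer (a point): the red pointer end of the index bar, on top of it 7 mm above the bench, 345 mm out from the turning axis along the stand's x
- turntable (a joint): angle of the turntable on its stand, rad: 0 with the red-tipped arm over the pointer, growing anticlockwise from above, counted on past full turns, no stops. Runs freely on a ball bearing: moment of inertia with the drawer about 0.09 kg m2, drag about 0.0022 N m plus 0.004 N m per rad/s (nominal; alone it loses about a fifteenth of its speed each second at 10 turns a minute)
- red_tip (a point): middle of the end face of the red-tipped arm, 320 mm from the axis, 93 mm above the bench. The turntable has four level arms 90 degrees apart, square aluminium tube 30 mm wide, underside 78 mm and top 108 mm above the bench, all reaching 320 mm from the axis; this one's outer 85 mm is red, the others have black end caps
- red_grip (a point): a point in the middle of the red-tipped arm's section, 270 mm from the axis, 93 mm above the bench. From 190 mm out to the end each arm is bare and may be touched, pushed or straddled from above
- drawer: freshly painted wooden drawer, 250 mm long, 190 mm wide over its green front, fixed on four cones on the turntable and turning with it; nominal mass 1.6 kg. Origin on the turning axis under its floor, 130 mm above the bench; x towards the green front, along the red-tipped arm. Reaches 126 to 266 mm above the bench and at most 165 mm out from the axis. Wet: not to be touched
- paint_tin: closed paint tin with a green label, 100 mm across, 120 mm high, standing on the bench; bystander, origin at the centre of its underside
- brush: paint brush lying on the bench; bystander
- tape: roll of masking tape lying flat, 110 mm across, 36 mm high; bystander, origin at the centre of its underside
- tray: grey tray of 160 by 220 by 35 mm with the drawer pulls in it; bystander, origin at the centre of its underside

How it is judged:
On the way, in this order (a step that is already met when the one before it is completed fails the run):
1. the turntable turns at 8 to 12 turns a minute (0.84 to 1.26 rad/s), either way round, for 10 s without a break ((velocity of joint turntable between 0.838 and 1.257 rad/s or velocity of joint turntable between -1.257 and -0.838 rad/s)), for 10 s.
2. the turntable stands still with the red-tipped arm over the pointer (x of red_tip in the frame of stand above 0.2 m and y of red_tip in the frame of stand between -0.036 and 0.036 m and velocity of joint turntable between -0.05 and 0.05 rad/s), for 0.4 s.
At the end, for the whole second after the job is handed in: the turntable is let go and stands still (under 0.05 rad/s) with the tip of the red-tipped arm within 36 mm either side of the pointer's line (about 6.5 degrees) (all of step 2); the robot touches nothing.
It fails at once if the wet drawer is touched (contact force between any of the arm, the fingers and drawer above 0.3 N).
It fails at once if the turntable is whirled faster than 16 turns a minute (velocity of joint turntable above 1.68 rad/s or velocity of joint turntable below -1.68 rad/s).
It fails at once if the arms are knocked hard (over 40 N) (contact force between the fingers and stand above 40 N).
It fails at once if a thing standing by is pushed more than 25 mm (distance of any of paint_tin, brush, tape, tray from where it was at the start of the episode above 0.025 m).
It also fails if it takes over 72 s, if anything falls off the work surface, if the arm or the gripper's body presses on something with over 40 N, if the wrist force passes 120 N, or if a joint passes its speed limit or range.

## Working session

There is one attempt and no reset: what is moved stays moved. The work goes in short steps, Python scripts to look and compute and a tool call to move; the robot and the scene stay as the last step left them, time stands still between calls to the robot, and variables do not carry over. Pictures are saved under pics/ and viewed, at most 10 in all, crops included, and the job is handed in when it is done.

Besides the shell and the picture viewer there is one more tool, called after "Request:" by a JSON object that holds its "api" and its "payload". apply_moves: Moves the arm, as the interface text tells. Its arguments: {"type":"object","properties":{"linear":{"type":"array"},"delta_rot":{"type":"array"},"gripper":{"type":"number"},"force":{"type":"number"}},"required":["linear","delta_rot"]}

```bash
mkdir -p pics
cat > h.py <<'E'
import numpy as np,cv2
from workcell import monitor,optics,workorder
def ray(n,uv):
    c=optics.camera_info(n);K=np.array([[c['fx'],0,c['cx']],[0,c['fy'],c['cy']],[0,0,1.]])
    R=cv2.Rodrigues(np.array(c['rvec'],float))[0];t=np.array(c['tvec'],float).ravel()
    p=cv2.undistortPoints(np.array(uv,float).reshape(-1,1,2),K,np.array(c['D'],float))[:,0]
    d=np.c_[p,np.ones(len(p))]@R
    return -R.T@t,d
def onz(n,uv,z):
    o,d=ray(n,uv);return o+d*((z-o[2])/d[:,2])[:,None]
E
python3 - <<'E'
from h import *
for n in('scene','top'):
    p,d=optics.grab_frame(n);cv2.imwrite(f'pics/{n}0.png',p[:,:,::-1]);np.save(f'{n}0.npy',d);print(n,ray(n,[[320,240]]))
print(monitor.observe())
E
```

```text
scene (array([1.17787686, 0.6996715 , 1.0268996 ]), array([[-0.46509641, -0.52655692, -0.71205614]]))
top (array([ 0.36394428, -0.03568563,  1.35822985]), array([[ 1.70453788e-01, -9.30348427e-04, -9.85374094e-01]]))
{'clock': 0.1, 'qpos': array([-1.32121465,  0.52194272, -0.03633687,  1.59994482,  0.02121767,
        1.02108232, -0.11279061]), 'qd': array([-0.00116126, -0.00156447, -0.00011445, -0.00205877, -0.00102733,
       -0.00023542,  0.00149976]), 'joint_efforts': array([ 2.81474611e-03, -9.28482127e+01,  1.98365159e+00, -3.70527577e+01,
        1.81362242e-02,  5.43539660e-03,  4.14413148e-05]), 'position': array([0.19640677, 0.59300009, 0.20399269]), 'tool_rot': array([-3.14060413e+00,  7.88491159e-05,  2.82182673e+00]), 'force': array([0.47675649, 0.80959903, 0.90184334]), 'moment': array([ 0.00118316,  0.02513258, -0.01278739]), 'finger_force': 0.0, 'grip_width': 0.08518309278967925}
```

View pics/scene0.png

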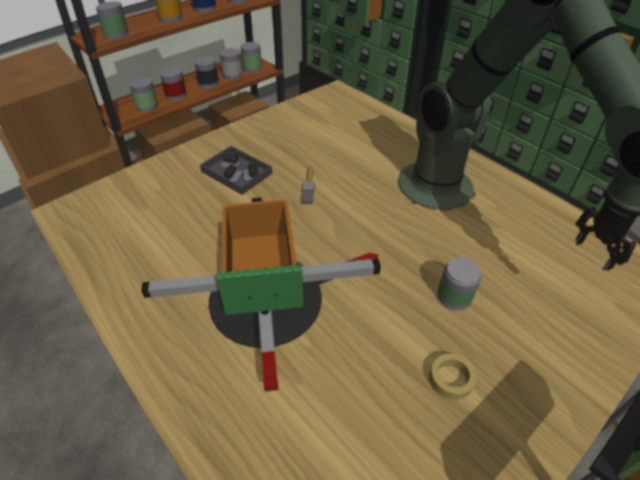

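View pics/top0.png

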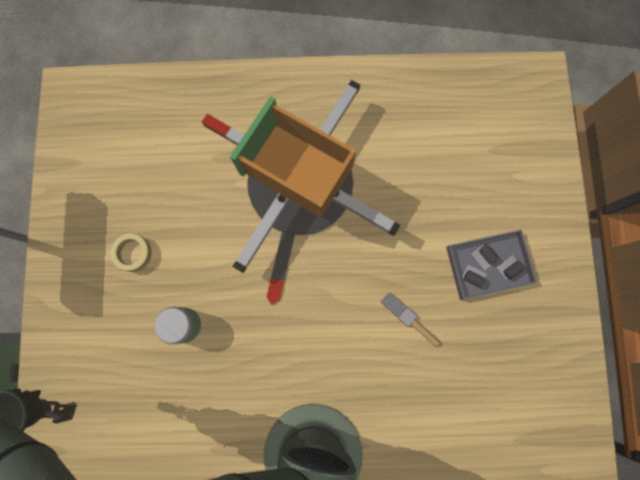

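The scene view shows the turntable with the red tip at (270,385) and the pointer at (372,258). In the top view the red tip is at (207,120), the black caps are at (355,86), (397,228) and (240,267), and the pointer end is at (273,297). The tin is at (178,325) and the tape at (131,252).

Run:
```python
from h import *
p=cv2.imread('pics/top0.png');hsv=cv2.cvtColor(p,cv2.COLOR_BGR2HSV)
red=cv2.inRange(hsv,(0,170,60),(6,255,255))|cv2.inRange(hsv,(172,170,60),(180,255,255))
n,l,s,c=cv2.connectedComponentsWithStats(red)
for i in range(1,n):
    if s[i,4]>40: print(s[i],c[i],onz('top',[c[i]],0.108),onz('top',[c[i]],0.007), cv2.minAreaRect(np.argwhere(l==i)[:,::-1].astype(np.float32)))
blk=cv2.inRange(p,(0,0,0),(45,45,45));
n,l,s,c=cv2.connectedComponentsWithStats(blk)
B=[]
for i in range(1,n):
    if 30<s[i,4]<400 and s[i,1]<280: print('blk',s[i],c[i],onz('top',[c[i]],0.1)); 
for nm,uv,z in(('tin',(173,325),.12),('tape',(131,252),.036),('tray',(492,265),.02),('brush',(410,318),.01)): print(nm,onz('top',[uv],z))
# scene view cross check of red tip + caps heights
q=cv2.imread('pics/scene0.png');hsv=cv2.cvtColor(q,cv2.COLOR_BGR2HSV)
red=cv2.inRange(hsv,(0,170,60),(6,255,255))|cv2.inRange(hsv,(172,170,60),(180,255,255))
n,l,s,c=cv2.connectedComponentsWithStats(red)
for i in range(1,n):
    if s[i,4]>40: print('sc',s[i],c[i],onz('scene',[c[i]],0.1),onz('scene',[c[i]],0.007))
for i,(a,b) in enumerate((((207,120),(270,386)),((240,267),(377,266)),((355,86),(147,290)),((273,297),(372,258)))):
    o1,d1=ray('top',[a]);o2,d2=ray('scene',[b]);d1=d1[0];d2=d2[0]
    A=np.c_[d1,-d2];x=np.linalg.lstsq(A,o2-o1,rcond=None)[0];print((o1+d1*x[0]),(o2+d2*x[1]))
```

```text
[203 115  26  20 237] [215.42616034 124.53586498] [[0.92486422 0.25259067 0.108     ]] [[0.97017822 0.27587912 0.007     ]] ((215.33819580078125, 124.40111541748047), (25.361433029174805, 9.433504104614258), 31.429563522338867)
[268 281  15  22 233] [274.45064378 290.77253219] [[0.44600262 0.08914084 0.108     ]] [[0.45263171 0.09922496 0.007     ]] ((274.1538391113281, 291.26922607421875), (11.840282440185547, 22.364974975585938), 15.255118370056152)
blk [627 194  13  12  49] [634.20408163 200.57142857] [[ 0.66782342 -0.92920822  0.1       ]]
tin [[0.36252536 0.35738327 0.12      ]]
tape [[0.57404812 0.51168298 0.036     ]]
tray [[ 0.50678462 -0.53318193  0.02      ]]
brush [[ 0.36313471 -0.2874622   0.01      ]]
sc [163  80  22  16 246] [174.06504065  88.51626016] [[ 0.4429717  -1.12088067  0.1       ]] [[ 0.36923537 -1.30354485  0.007     ]]
sc [357 254  21   6  71] [368.57746479 256.32394366] [[0.51182151 0.14999428 0.1       ]] [[0.44499319 0.0948427  0.007     ]]
sc [262 352  15  38 465] [269.03225806 370.67096774] [[0.93177468 0.25227528 0.1       ]] [[0.90708214 0.20738601 0.007     ]]
[0.94812768 0.28170696 0.08970462] [0.95036037 0.27945956 0.09017051]
[0.51470903 0.18443703 0.09137273] [0.51377334 0.18550924 0.09144768]
[ 1.0399082  -0.15350384  0.09014324] [ 1.03875561 -0.15254147  0.08943943]
[4.35176243e-01 1.04389676e-01 5.56826802e-05] [ 4.36912234e-01  1.02427376e-01 -5.56518888e-05]
```

Request:
{"api": "apply_moves", "payload": {"linear": [[0, 0, 0], [0, 0, 0], [0, 0, 0], [0, 0, 0], [0, 0, 0]], "delta_rot": [[0, 0, 0.059], [0, 0, 0.118], [0, 0, 0.177], [0, 0, 0.236], [0, 0, 0.295]], "gripper": -1, "force": 30}}

```text
clock: 0.52
position: [0.1964, 0.5931, 0.2042]
tool_rot: [-3.141, 0.0, 2.198]
force: [-0.6, 0.2, 0.4]
grip_width: 0.0255
finger_force: 0.0
```

Request:
{"api": "apply_moves", "payload": {"linear": [[0, 0, 0], [0, 0, 0], [0, 0, 0], [0, 0, 0], [0, 0, 0]], "delta_rot": [[0, 0, 0.059], [0, 0, 0.118], [0, 0, 0.177], [0, 0, 0.236], [0, 0, 0.302]]}}

```text
clock: 0.93
position: [0.1964, 0.5931, 0.2042]
tool_rot: [-3.141, 0.001, 1.579]
force: [0.4, -0.9, -0.3]
grip_width: 0.0
finger_force: 0.0
```

Request:
{"api": "apply_moves", "payload": {"linear": [[-0.2, 0.1, 0], [-0.4, 0.25, 0], [-0.6, 0.35, 0], [-0.75, 0.45, 0], [-0.89, 0.51, 0]], "delta_rot": [[0, 0, 0], [0, 0, 0], [0, 0, 0], [0, 0, 0], [0, 0, 0.004]]}}

```text
clock: 1.35
position: [0.2498, 0.5036, 0.2044]
tool_rot: [3.141, 0.001, 1.575]
force: [0.8, 0.7, 0.4]
grip_width: -0.0002
finger_force: 0.0
```

Request:
{"api": "apply_moves", "payload": {"linear": [[-0.2, 0.1, 0], [-0.4, 0.2, 0], [-0.55, 0.3, 0], [-0.75, 0.4, 0], [-0.89, 0.51, 0]], "delta_rot": [[0, 0, 0], [0, 0, 0], [0, 0, 0], [0, 0, 0], [0, 0, 0]]}}

```text
clock: 1.77
position: [0.3005, 0.4146, 0.2044]
tool_rot: [-3.141, 0.001, 1.576]
force: [0.5, -0.1, -0.2]
grip_width: -0.0001
finger_force: 0.0
```

Request:
{"api": "apply_moves", "payload": {"linear": [[-0.2, 0.1, 0], [-0.4, 0.2, 0], [-0.55, 0.3, 0], [-0.75, 0.4, 0], [-0.89, 0.51, 0]], "delta_rot": [[0, 0, 0], [0, 0, 0], [0, 0, 0], [0, 0, 0], [0, 0, 0]]}}

```text
clock: 2.18
position: [0.3519, 0.3259, 0.2044]
tool_rot: [-3.141, 0.0, 1.576]
force: [0.3, 0.6, 0.4]
grip_width: -0.0001
finger_force: 0.0
```

Request:
{"api": "apply_moves", "payload": {"linear": [[-0.2, 0.1, 0], [-0.4, 0.2, 0], [-0.55, 0.3, 0], [-0.75, 0.4, 0], [-0.89, 0.51, 0]], "delta_rot": [[0, 0, 0], [0, 0, 0], [0, 0, 0], [0, 0, 0], [0, 0, 0]]}}

```text
clock: 2.6
position: [0.4033, 0.2372, 0.2044]
tool_rot: [-3.141, 0.0, 1.576]
force: [1.3, 0.2, 0.0]
grip_width: -0.0002
finger_force: 0.0
```

Request:
{"api": "apply_moves", "payload": {"linear": [[-0.2, 0.1, 0], [-0.4, 0.2, 0], [-0.55, 0.3, 0], [-0.75, 0.4, 0], [-0.89, 0.51, 0]], "delta_rot": [[0, 0, 0], [0, 0, 0], [0, 0, 0], [0, 0, 0], [0, 0, 0]]}}

```text
clock: 3.02
position: [0.4548, 0.1485, 0.2044]
tool_rot: [-3.141, 0.0, 1.576]
force: [-0.4, 0.3, 0.2]
grip_width: -0.0001
finger_force: 0.0
```

Request:
{"api": "apply_moves", "payload": {"linear": [[-0.2, 0.02, 0], [-0.4, 0.05, 0], [-0.6, 0.07, 0], [-0.8, 0.1, 0], [-1, 0.12, 0]], "delta_rot": [[0, 0, 0], [0, 0, 0], [0, 0, 0], [0, 0, 0], [0, 0, 0]]}}

```text
clock: 3.43
position: [0.4672, 0.0492, 0.2044]
tool_rot: [-3.141, 0.0, 1.576]
force: [-0.1, -0.0, 0.5]
grip_width: -0.0001
finger_force: 0.0
```

Request:
{"api": "apply_moves", "payload": {"linear": [[-0.2, 0.02, 0], [-0.4, 0.05, 0], [-0.6, 0.07, 0], [-0.8, 0.1, 0], [-1, 0.12, 0]], "delta_rot": [[0, 0, 0], [0, 0, 0], [0, 0, 0], [0, 0, 0], [0, 0, 0]]}}

```text
clock: 3.85
position: [0.4797, -0.0507, 0.2044]
tool_rot: [-3.141, 0.0, 1.576]
force: [-0.5, 0.4, -0.3]
grip_width: -0.0001
finger_force: 0.0
```

Request:
{"api": "apply_moves", "payload": {"linear": [[-0.2, 0.02, 0], [-0.4, 0.05, 0], [-0.6, 0.07, 0], [-0.8, 0.1, 0], [-1, 0.12, 0]], "delta_rot": [[0, 0, 0], [0, 0, 0], [0, 0, 0], [0, 0, 0], [0, 0, 0]]}}

```text
clock: 4.27
position: [0.4923, -0.1506, 0.2043]
tool_rot: [-3.141, -0.0, 1.576]
force: [0.1, -0.8, -0.2]
grip_width: -0.0001
finger_force: 0.0
```

Request:
{"api": "apply_moves", "payload": {"linear": [[-0.2, 0.02, 0], [-0.4, 0.05, 0], [-0.6, 0.07, 0], [-0.8, 0.1, 0], [-1, 0.12, 0]], "delta_rot": [[0, 0, 0], [0, 0, 0], [0, 0, 0], [0, 0, 0], [0, 0, 0]]}}

```text
clock: 4.68
position: [0.5049, -0.2505, 0.2043]
tool_rot: [-3.141, -0.0, 1.576]
force: [0.2, -0.2, 0.2]
grip_width: 0.0003
finger_force: 0.0
```

Request:
{"api": "apply_moves", "payload": {"linear": [[0.02, 0.17, 0], [0.05, 0.34, 0], [0.07, 0.51, 0], [0.1, 0.7, 0], [0.12, 0.87, 0]], "delta_rot": [[0, 0, 0], [0, 0, 0], [0, 0, 0], [0, 0, 0], [0, 0, 0]]}}

```text
clock: 5.1
position: [0.5927, -0.2366, 0.2041]
tool_rot: [-3.141, -0.0, 1.577]
force: [0.1, 0.5, 1.1]
grip_width: 0.0
finger_force: 0.0
```

Request:
{"api": "apply_moves", "payload": {"linear": [[0.02, 0.17, 0], [0.05, 0.34, 0], [0.07, 0.51, 0], [0.1, 0.7, 0], [0.12, 0.87, 0]], "delta_rot": [[0, 0, 0], [0, 0, 0], [0, 0, 0], [0, 0, 0], [0, 0, 0]]}}

```text
clock: 5.52
position: [0.6796, -0.224, 0.204]
tool_rot: [-3.141, -0.0, 1.577]
force: [0.3, 0.4, -0.9]
grip_width: 0.0003
finger_force: 0.0
```

```bash
cat >> h.py <<'E'
AX=np.array([.777,.016])
def redang(n=1):
    out=[]
    for _ in range(n):
        t=monitor.observe()['clock'];p,_d=optics.grab_frame('top');hsv=cv2.cvtColor(p,cv2.COLOR_RGB2HSV)
        m=cv2.inRange(hsv,(0,150,50),(7,255,255))|cv2.inRange(hsv,(170,150,50),(180,255,255))
        k,l,s,c=cv2.connectedComponentsWithStats(m)
        for i in range(1,k):
            q=onz('top',[c[i]],.105)[0,:2]-AX
            if s[i,4]>60 and .25<np.hypot(*q)<.305 and abs(np.hypot(*(c[i]-[274.4,290.8])))>4: out.append((t,np.degrees(np.arctan2(q[1],q[0]))%360,np.hypot(*q),s[i,4]))
    return np.array(out)
def tip(phi,r,side,gap=0):  # finger centre; side +1: behind for clockwise push (greater angle)
    u=np.array([np.cos(phi),np.sin(phi)]);t=np.array([-u[1],u[0]])
    d=.015+.0145*abs(t[0])+.011*abs(t[1])+gap
    return AX+r*u+side*d*t
def rows(P,start):
    """P: list of world xyz targets per row; prints tool shifts per call"""
    b=np.array(start,float)
    for k in range(0,len(P),5):
        A=[]
        for p in P[k:k+5]:
            w=(np.array(p)-b)*10;A.append([round(w[1],2),round(w[0],2),round(-w[2],2)])
        print([[float(x)+0 for x in a] for a in A], 'end',np.round(P[k+4],3))
        b=b+np.array([A[-1][1],A[-1][0],-A[-1][2]])/10
def spin(phi0,w0,w1,acc,n,side=1,r=.26,z=.09,gaps=None):
    P=[];phi=phi0;w=w0
    for i in range(n):
        wn=w+np.clip(w1-w,-acc/12,acc/12);phi+=(w+wn)/24;w=wn
        q=tip(phi,r,side,0 if gaps is None else gaps[min(i,len(gaps)-1)]);P.append([*q,z])
    print('phi end',np.degrees(phi),'w',w);return P
E
python3 - <<'E'
from h import *
print(redang(2))
ph=np.radians(237.4)
P=[[*tip(ph,.26,1,.002+.011*(4-i)/5),.09] for i in range(5)]
s=[.6796,-.224,.09]
P+=spin(ph,0,-1.12,1.1,30)
rows(P,s)
E
```

```text
[[  5.5167      57.88134737   0.28011527 276.        ]
 [  5.5667      57.89294532   0.28018335 277.        ]]
phi end 109.67815816875404 w -1.12
[[-0.03, -0.06, 0.0], [-0.02, -0.08, 0.0], [0.0, -0.09, 0.0], [0.01, -0.11, 0.0], [0.02, -0.13, 0.0]] end [ 0.667 -0.222  0.09 ]
[[0.02, -0.03, 0.0], [0.03, -0.05, 0.0], [0.05, -0.1, 0.0], [0.08, -0.16, 0.0], [0.13, -0.24, 0.0]] end [ 0.643 -0.209  0.09 ]
[[0.06, -0.09, 0.0], [0.13, -0.2, 0.0], [0.22, -0.32, 0.0], [0.34, -0.45, 0.0], [0.48, -0.58, 0.0]] end [ 0.584 -0.161  0.09 ]
[[0.16, -0.14, 0.0], [0.35, -0.28, 0.0], [0.57, -0.4, 0.0], [0.8, -0.51, 0.0], [1.04, -0.59, 0.0]] end [ 0.526 -0.057  0.09 ]
[[0.25, -0.06, 0.0], [0.5, -0.09, 0.0], [0.74, -0.1, 0.0], [0.97, -0.09, 0.0], [1.2, -0.06, 0.0]] end [0.52  0.063 0.09 ]
[[0.23, 0.05, 0.0], [0.45, 0.12, 0.0], [0.67, 0.22, 0.0], [0.88, 0.33, 0.0], [1.08, 0.46, 0.0]] end [0.566 0.171 0.09 ]
[[0.19, 0.16, 0.0], [0.37, 0.33, 0.0], [0.53, 0.51, 0.0], [0.67, 0.72, 0.0], [0.79, 0.93, 0.0]] end [0.659 0.25  0.09 ]
```

Request:
{"api": "apply_moves", "payload": {"linear": [[0, 0, 0.2], [0, 0, 0.4], [0, 0, 0.6], [0, 0, 0.8], [0, 0, 0.9]], "delta_rot": [[0, 0, 0], [0, 0, 0], [0, 0, 0], [0, 0, 0], [0, 0, 0]]}}

```text
clock: 6.03
position: [0.6772, -0.2244, 0.1119]
tool_rot: [-3.139, -0.001, 1.576]
force: [0.2, -0.5, -0.3]
grip_width: -0.0
finger_force: 0.0
```

Request:
{"api": "apply_moves", "payload": {"linear": [[0, 0, 0.1], [0, 0, 0.2], [0, 0, 0.24], [0, 0, 0.24], [0, 0, 0.24]], "delta_rot": [[0, 0, 0], [0, 0, 0], [0, 0, 0], [0, 0, 0], [0, 0, 0]]}}

```text
clock: 6.45
position: [0.6789, -0.2249, 0.091]
tool_rot: [3.141, 0.0, 1.576]
force: [1.2, 0.2, 0.1]
grip_width: 0.0003
finger_force: 0.0
```

```bash
cat >> h.py <<'E'
def tip2(phi,r,side,gap=0,h=.018):
    u=np.array([np.cos(phi),np.sin(phi)]);t=np.array([-u[1],u[0]])
    return AX+r*u+side*(.015+h+gap)*t
def rows2(P,yaws,start,yaw):
    """world targets + yaws (rad) per row -> tool shifts, turns per call; returns commanded end"""
    b=np.array(start,float)
    for k in range(0,len(P),5):
        A=[];Z=[];c,s=np.cos(yaw),np.sin(yaw)
        for p,y in zip(P[k:k+5],yaws[k:k+5]):
            w=(np.array(p)-b)*10
            A.append([round(w[0]*c+w[1]*s,2)+0.,round(w[0]*s-w[1]*c,2)+0.,round(-w[2],2)+0.]);Z.append([0,0,round(-np.degrees(y-yaw)/120,3)+0.])
        a=A[-1];print('L',[[float(x) for x in q] for q in A],'\nR',[[0,0,float(q[2])] for q in Z],'end',np.round(P[k+4],3),round(yaws[k+4],3))
        b=b+np.array([a[0]*c+a[1]*s,a[0]*s-a[1]*c,-a[2]])/10;yaw-=np.radians(Z[-1][2]*120)
    return b,yaw
def spin2(phi0,w0,w1,acc,n,yawoff,side=1,r=.26,z=.09,gaps=(0,)):
    P=[];Y=[];phi=phi0;w=w0
    for i in range(n):
        wn=w+np.clip(w1-w,-acc/12,acc/12);phi+=(w+wn)/24;w=wn
        P.append([*tip2(phi,r,side,gaps[min(i,len(gaps)-1)]),z]);Y.append(phi+yawoff)
    print('#phi end',np.degrees(phi),'w',w);return P,Y
E
python3 - <<'E'
from h import *
o=monitor.observe();print(o['qpos'],o['position'],o['tool_rot'])
ph=np.radians(237.6);y0=1.576
P=[[*tip2(ph,.26,1,.002+.011*(4-i)/5),.09] for i in range(5)];Y=[y0]*5
p,y=spin2(ph,0,-1.14,1.15,30,y0-ph);P+=p;Y+=y
print(rows2(P,Y,[.679,-.2245,.09],y0))
E
```

```text
[-0.00263653  0.83020239  0.42182072  1.4384375  -0.37948474  0.95337419
  0.52347636] [ 0.67893147 -0.22487547  0.09102394] [3.14106513e+00 3.07027330e-04 1.57617210e+00]
#phi end 106.70301705407047 w -1.14
L [[-0.02, -0.04, 0.0], [-0.01, -0.06, 0.0], [0.0, -0.08, 0.0], [0.01, -0.1, 0.0], [0.02, -0.12, 0.0]] 
R [[0, 0, 0.0], [0, 0, 0.0], [0, 0, 0.0], [0, 0, 0.0], [0, 0, 0.0]] end [ 0.667 -0.222  0.09 ] 1.576
L [[0.02, -0.02, 0.0], [0.03, -0.05, 0.0], [0.06, -0.1, 0.0], [0.09, -0.16, 0.0], [0.14, -0.24, 0.0]] 
R [[0, 0, 0.002], [0, 0, 0.008], [0, 0, 0.017], [0, 0, 0.031], [0, 0, 0.048]] end [ 0.642 -0.209  0.09 ] 1.476
L [[0.05, -0.11, 0.0], [0.12, -0.23, 0.0], [0.2, -0.36, 0.0], [0.31, -0.5, 0.0], [0.43, -0.65, 0.0]] 
R [[0, 0, 0.021], [0, 0, 0.045], [0, 0, 0.074], [0, 0, 0.106], [0, 0, 0.143]] end [ 0.582 -0.159  0.09 ] 1.177
L [[0.11, -0.2, 0.0], [0.24, -0.4, 0.0], [0.39, -0.59, 0.0], [0.56, -0.78, 0.0], [0.75, -0.94, 0.0]] 
R [[0, 0, 0.04], [0, 0, 0.083], [0, 0, 0.129], [0, 0, 0.174], [0, 0, 0.219]] end [ 0.525 -0.054  0.09 ] 0.716
L [[0.12, -0.22, 0.0], [0.26, -0.42, 0.0], [0.41, -0.62, 0.0], [0.59, -0.79, 0.0], [0.78, -0.95, 0.0]] 
R [[0, 0, 0.046], [0, 0, 0.091], [0, 0, 0.136], [0, 0, 0.182], [0, 0, 0.227]] end [0.52  0.069 0.09 ] 0.241
L [[0.11, -0.22, 0.0], [0.25, -0.43, 0.0], [0.41, -0.62, 0.0], [0.58, -0.8, 0.0], [0.77, -0.96, 0.0]] 
R [[0, 0, 0.046], [0, 0, 0.091], [0, 0, 0.136], [0, 0, 0.182], [0, 0, 0.227]] end [0.573 0.18  0.09 ] -0.234
L [[0.12, -0.22, 0.0], [0.26, -0.43, 0.0], [0.42, -0.62, 0.0], [0.59, -0.8, 0.0], [0.78, -0.96, 0.0]] 
R [[0, 0, 0.045], [0, 0, 0.091], [0, 0, 0.136], [0, 0, 0.181], [0, 0, 0.227]] end [0.671 0.256 0.09 ] -0.709
(array([0.67058236, 0.25554444, 0.09      ]), np.float64(-0.7089850567109763))
```

Request:
{"api": "apply_moves", "payload": {"linear": [[0, 0, 0], [0, 0, 0], [0, 0, 0], [0, 0, 0], [0, 0, 0]], "delta_rot": [[0, 0, -0.05], [0, 0, -0.1], [0, 0, -0.15], [0, 0, -0.2], [0, 0, -0.25]]}}

```text
clock: 6.87
position: [0.6792, -0.2249, 0.0916]
tool_rot: [3.141, 0.001, 2.105]
force: [-0.8, 0.3, -1.0]
grip_width: -0.0003
finger_force: 0.0
```

Request:
{"api": "apply_moves", "payload": {"linear": [[0, 0, 0], [0, 0, 0], [0, 0, 0], [0, 0, 0], [0, 0, 0]], "delta_rot": [[0, 0, -0.05], [0, 0, -0.1], [0, 0, -0.15], [0, 0, -0.2], [0, 0, -0.25]]}}

```text
clock: 7.28
position: [0.6791, -0.225, 0.0916]
tool_rot: [3.142, 0.001, 2.628]
force: [-0.1, 0.7, -0.4]
grip_width: -0.0004
finger_force: 0.0
```

Request:
{"api": "apply_moves", "payload": {"linear": [[0, 0, 0], [0, 0, 0], [0, 0, 0], [0, 0, 0], [0, 0, 0]], "delta_rot": [[0, 0, -0.05], [0, 0, -0.1], [0, 0, -0.15], [0, 0, -0.2], [0, 0, -0.25]]}}

```text
clock: 7.7
position: [0.6791, -0.2251, 0.0916]
tool_rot: [-3.141, 0.001, -3.131]
force: [-0.1, 0.5, 0.1]
grip_width: -0.0001
finger_force: 0.0
```

Run:
```python
from h import *
o=monitor.observe();print(o['clock'],o['qpos'],o['position'],o['tool_rot'])
ph=np.radians(237.6);y0=o['tool_rot'][2]%(2*np.pi)
P=[[*tip2(ph,.26,1,.002+.011*(4-i)/5),.09] for i in range(5)];Y=[y0]*5
p,y=spin2(ph,0,-1.14,1.15,30,y0-ph);P+=p;Y+=y
q=P[-1];
print(rows2(P,Y,[*o['position'][:2],.09],y0))
```

```text
7.7 [ 0.22679418  0.78345066  0.01750246  1.42312719 -0.01474777  0.93371505
  1.82913029] [ 0.67912832 -0.22507885  0.09161713] [-3.14075826e+00  1.26121855e-03 -3.13120902e+00]
#phi end 106.70301705407047 w -1.14
L [[0.04, -0.02, 0.0], [0.06, -0.01, 0.0], [0.08, 0.01, 0.0], [0.1, 0.02, 0.0], [0.12, 0.03, 0.0]] 
R [[0, 0, 0.0], [0, 0, 0.0], [0, 0, 0.0], [0, 0, 0.0], [0, 0, 0.0]] end [ 0.667 -0.222  0.09 ] 3.152
L [[0.02, 0.01, 0.0], [0.05, 0.03, 0.0], [0.1, 0.05, 0.0], [0.16, 0.09, 0.0], [0.24, 0.14, 0.0]] 
R [[0, 0, 0.002], [0, 0, 0.008], [0, 0, 0.017], [0, 0, 0.031], [0, 0, 0.048]] end [ 0.642 -0.209  0.09 ] 3.052
L [[0.11, 0.05, 0.0], [0.23, 0.11, 0.0], [0.36, 0.2, 0.0], [0.5, 0.31, 0.0], [0.65, 0.44, 0.0]] 
R [[0, 0, 0.021], [0, 0, 0.045], [0, 0, 0.074], [0, 0, 0.106], [0, 0, 0.143]] end [ 0.582 -0.159  0.09 ] 2.753
L [[0.19, 0.1, 0.0], [0.39, 0.23, 0.0], [0.59, 0.39, 0.0], [0.77, 0.56, 0.0], [0.93, 0.75, 0.0]] 
R [[0, 0, 0.04], [0, 0, 0.083], [0, 0, 0.129], [0, 0, 0.174], [0, 0, 0.219]] end [ 0.525 -0.054  0.09 ] 2.292
L [[0.22, 0.12, 0.0], [0.42, 0.26, 0.0], [0.62, 0.41, 0.0], [0.79, 0.59, 0.0], [0.95, 0.78, 0.0]] 
R [[0, 0, 0.046], [0, 0, 0.091], [0, 0, 0.136], [0, 0, 0.182], [0, 0, 0.227]] end [0.52  0.069 0.09 ] 1.817
L [[0.22, 0.12, 0.0], [0.43, 0.26, 0.0], [0.62, 0.42, 0.0], [0.79, 0.59, 0.0], [0.95, 0.78, 0.0]] 
R [[0, 0, 0.046], [0, 0, 0.091], [0, 0, 0.136], [0, 0, 0.182], [0, 0, 0.227]] end [0.573 0.18  0.09 ] 1.342
L [[0.22, 0.12, 0.0], [0.43, 0.26, 0.0], [0.62, 0.42, 0.0], [0.8, 0.59, 0.0], [0.96, 0.78, 0.0]] 
R [[0, 0, 0.045], [0, 0, 0.091], [0, 0, 0.136], [0, 0, 0.181], [0, 0, 0.227]] end [0.671 0.256 0.09 ] 0.867
(array([0.67044306, 0.25580648, 0.09      ]), np.float64(0.866991228768062))
```

Request:
{"api": "apply_moves", "payload": {"linear": [[0.04, -0.02, 0], [0.06, -0.01, 0], [0.08, 0.01, 0], [0.1, 0.02, 0], [0.12, 0.03, 0]], "delta_rot": [[0, 0, 0], [0, 0, 0], [0, 0, 0], [0, 0, 0], [0, 0, 0]]}}

```text
clock: 8.12
position: [0.6666, -0.2213, 0.0907]
tool_rot: [-3.141, 0.0, -3.137]
force: [1.2, -0.1, 0.6]
grip_width: 0.0004
finger_force: 0.0
```

Request:
{"api": "apply_moves", "payload": {"linear": [[0.02, 0.01, 0], [0.05, 0.03, 0], [0.1, 0.05, 0], [0.16, 0.09, 0], [0.24, 0.14, 0]], "delta_rot": [[0, 0, 0.002], [0, 0, 0.008], [0, 0, 0.017], [0, 0, 0.031], [0, 0, 0.048]]}}

```text
clock: 8.53
position: [0.6422, -0.2078, 0.0904]
tool_rot: [-3.142, 0.0, 3.044]
force: [0.3, 0.5, 0.1]
grip_width: -0.0
finger_force: 0.0
```

Request:
{"api": "apply_moves", "payload": {"linear": [[0.11, 0.05, 0], [0.23, 0.11, 0], [0.36, 0.2, 0], [0.5, 0.31, 0], [0.65, 0.44, 0]], "delta_rot": [[0, 0, 0.021], [0, 0, 0.045], [0, 0, 0.074], [0, 0, 0.106], [0, 0, 0.143]]}}

```text
clock: 8.95
position: [0.5811, -0.1578, 0.0906]
tool_rot: [-3.142, 0.0, 2.742]
force: [0.5, 0.6, 0.0]
grip_width: -0.0001
finger_force: 0.0
```

Run:
```python
from h import *
o=monitor.observe();print(o['clock'],o['position'],o['tool_rot'],o['force'])
```

```text
8.95 [ 0.58113703 -0.15782083  0.09057164] [-3.14152168e+00  3.12618785e-04  2.74152134e+00] [0.50023293 0.57359133 0.02909326]
```

Request:
{"api": "apply_moves", "payload": {"linear": [[0.19, 0.1, 0], [0.39, 0.23, 0], [0.59, 0.39, 0], [0.77, 0.56, 0], [0.93, 0.75, 0]], "delta_rot": [[0, 0, 0.04], [0, 0, 0.083], [0, 0, 0.129], [0, 0, 0.174], [0, 0, 0.219]]}}

```text
clock: 9.37
position: [0.5237, -0.0522, 0.0907]
tool_rot: [3.142, -0.0, 2.281]
force: [1.3, 0.5, 0.5]
grip_width: 0.0001
finger_force: 0.0
```

Request:
{"api": "apply_moves", "payload": {"linear": [[0.22, 0.12, 0], [0.42, 0.26, 0], [0.62, 0.41, 0], [0.79, 0.59, 0], [0.95, 0.78, 0]], "delta_rot": [[0, 0, 0.046], [0, 0, 0.091], [0, 0, 0.136], [0, 0, 0.182], [0, 0, 0.227]]}}

```text
clock: 9.78
position: [0.5207, 0.0713, 0.0908]
tool_rot: [3.141, -0.0, 1.807]
force: [0.7, -0.2, 0.5]
grip_width: 0.0002
finger_force: 0.0
```

Request:
{"api": "apply_moves", "payload": {"linear": [[0.22, 0.12, 0], [0.43, 0.26, 0], [0.62, 0.42, 0], [0.79, 0.59, 0], [0.95, 0.78, 0]], "delta_rot": [[0, 0, 0.046], [0, 0, 0.091], [0, 0, 0.136], [0, 0, 0.182], [0, 0, 0.227]]}}

```text
clock: 10.2
position: [0.5741, 0.1825, 0.0907]
tool_rot: [-3.142, -0.0, 1.332]
force: [0.6, -0.7, 0.9]
grip_width: -0.0001
finger_force: 0.0
```

Request:
{"api": "apply_moves", "payload": {"linear": [[0.22, 0.12, 0], [0.43, 0.26, 0], [0.62, 0.42, 0], [0.8, 0.59, 0], [0.96, 0.78, 0]], "delta_rot": [[0, 0, 0.045], [0, 0, 0.091], [0, 0, 0.136], [0, 0, 0.181], [0, 0, 0.227]]}}

```text
clock: 10.62
position: [0.6725, 0.258, 0.0905]
tool_rot: [-3.141, -0.0, 0.857]
force: [-0.3, -0.1, 0.3]
grip_width: 0.0001
finger_force: 0.0
```

Request:
{"api": "apply_moves", "payload": {"linear": [[0.08, 0.06, -0.1], [0.12, 0.09, -0.3], [0.12, 0.09, -0.5], [0.12, 0.09, -0.7], [0.12, 0.09, -0.8]], "delta_rot": [[0, 0, 0], [0, 0, -0.05], [0, 0, -0.1], [0, 0, -0.15], [0, 0, -0.2]]}}

```text
clock: 11.03
position: [0.6876, 0.2595, 0.173]
tool_rot: [3.14, -0.001, 1.284]
force: [1.0, -0.6, 0.4]
grip_width: -0.0
finger_force: 0.0
```

Run:
```python
from h import *
r=redang(3);print(r,np.polyfit(r[:,0],np.radians(r[:,1]),1)[0] if len(r)>1 else '')
o=monitor.observe();print(o['clock'],o['position'],o['tool_rot'],o['force'],o['qpos'][6])
```

```text
[[1.10333000e+01 5.79369973e+01 2.80088694e-01 2.81000000e+02]
 [1.10833000e+01 5.79242095e+01 2.80271457e-01 2.80000000e+02]
 [1.11333000e+01 5.79360126e+01 2.80189615e-01 2.81000000e+02]] -0.00017187272432933666
11.1833 [0.68709053 0.2595838  0.17110815] [ 3.14110454e+00 -1.45418625e-03  1.27767781e+00] [-0.82068756  0.72081149 -0.07152369] -0.41116277550678104
```

Run:
```python
from h import *
p,d=optics.grab_frame('top');cv2.imwrite('pics/top1.png',p[:,:,::-1])
p2,d=optics.grab_frame('scene')
cv2.imwrite('pics/scene1.png',p2[:,:,::-1])
print(onz('top',[[397,228]],.1))
```

```text
[[ 0.60866916 -0.24974618  0.1       ]]
```

View pics/top1.png

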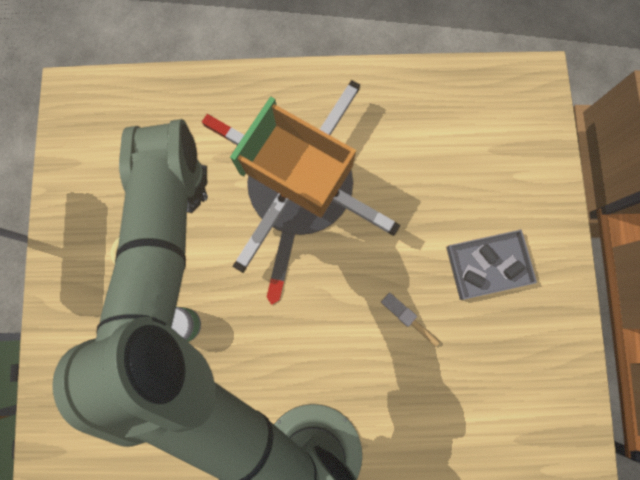

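View pics/scene1.png

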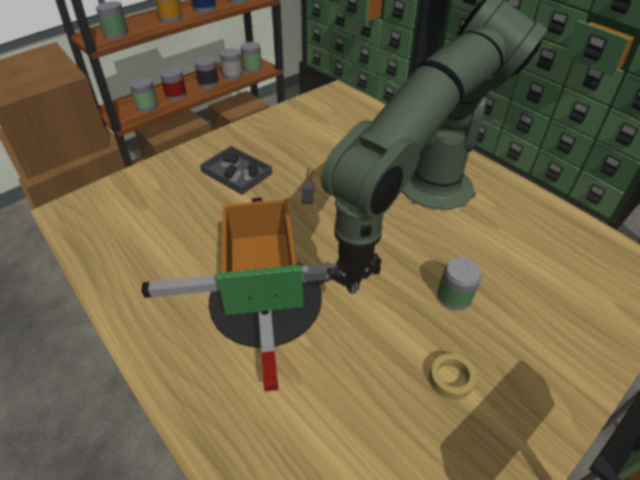

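The top view shows the turntable unmoved, with the red tip still at (207,120) and the gripper at (200,190). In the scene view the fingertips are at about (353,290). The finger passed without touching, so I'll check the heights.

Run:
```python
from h import *
def proj(n,X):
    c=optics.camera_info(n);K=np.array([[c['fx'],0,c['cx']],[0,c['fy'],c['cy']],[0,0,1.]])
    return cv2.projectPoints(np.array(X,float).reshape(-1,1,3),np.array(c['rvec'],float),np.array(c['tvec'],float),K,np.array(c['D'],float))[0][:,0]
o=monitor.observe();print(o['clock'],o['position'],o['tool_rot'])
for n in('top','scene'): print(n,proj(n,[o['position'],o['position']+[0,0,.1],[.777,.016,.012]]))
# depth-derived heights
for n,f,pts in(('top','top0.npy',[(207,120),(355,88),(340,115),(395,227),(375,213),(242,264),(260,235),(300,150),(173,325),(450,200)]),('scene','scene0.npy',[(269,370),(190,286),(340,271)])):
    d=np.load(f);o_,dd=ray(n,pts);
    for q,(u,v),w in zip(range(99),pts,dd):
        c=optics.camera_info(n);R=cv2.Rodrigues(np.array(c['rvec'],float))[0];z=(R@w)[2]
        print(n,(u,v),np.round(o_+w*d[v,u]/z,3))
q=cv2.imread('pics/scene1.png')[210:330,280:430];cv2.imwrite('pics/crop1.png',cv2.resize(q,None,fx=5,fy=5,interpolation=cv2.INTER_CUBIC))
```

```text
11.2833 [0.68644763 0.25952423 0.16951527] [-3.14049947e+00  4.15252985e-04  1.27699179e+00]
top [[206.54522559 199.78183147]
 [196.55017508 189.29070673]
 [300.57544121 181.382501  ]]
scene [[351.8940198  297.74949144]
 [354.57962315 270.10152396]
 [265.31692698 295.96360006]]
top (207, 120) [0.939 0.277 0.109]
top (355, 88) [ 1.024 -0.152  0.107]
top (340, 115) [ 0.94  -0.105  0.112]
top (395, 227) [ 0.61  -0.243  0.108]
top (375, 213) [ 0.65  -0.19   0.113]
top (242, 264) [0.52  0.176 0.11 ]
top (260, 235) [0.6   0.127 0.105]
top (300, 150) [0.829 0.011 0.136]
top (173, 325) [0.363 0.357 0.122]
top (450, 200) [ 0.709 -0.431  0.002]
scene (269, 370) [0.934 0.256 0.11 ]
scene (190, 286) [ 0.947 -0.074  0.107]
scene (340, 271) [0.612 0.142 0.106]
```

View pics/crop1.png

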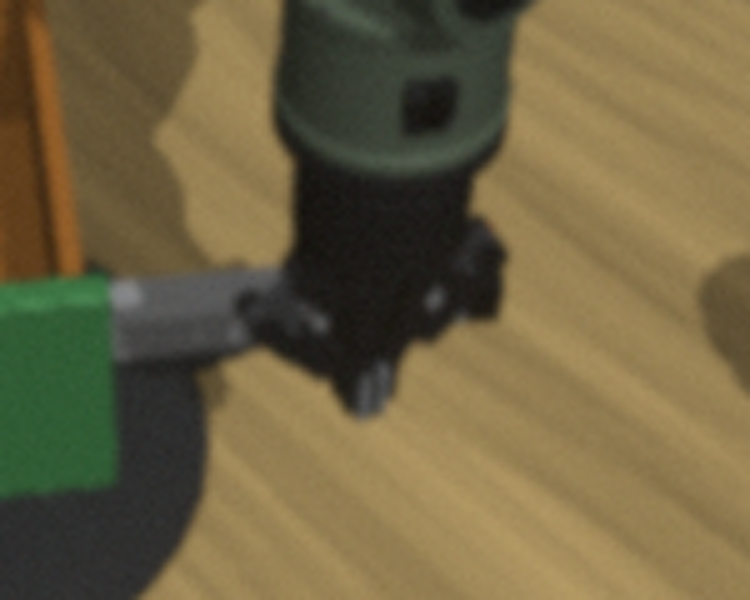

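The fingertips sit about 16 mm higher than the stated TCP (image row 293 against a predicted 298), so the finger skimmed over the arm. I'll repeat the push about 28 mm lower.

Run:
```python
from h import *
o=monitor.observe();y0=o['tool_rot'][2]%(2*np.pi);s=o['position'].copy();s[2]=.17
W=np.array([s[:2],[.56,.16],[.50,.06],[.50,-.04],[.56,-.15],[.683,-.227]])
L=np.r_[0,np.cumsum(np.hypot(*np.diff(W,axis=0).T))]
k=np.linspace(0,L[-1],31)[1:]
P=[[np.interp(a,L,W[:,0]),np.interp(a,L,W[:,1]),.17] for a in k];Y=list(np.linspace(y0,3.15,31)[1:])
for z in np.linspace(.17,.062,11)[1:]: P.append([.683,-.227,z]);Y.append(3.15)
ph=np.radians(237.8)
P+=[[*tip2(ph,.26,1,.002+.011*(4-i)/5),.062] for i in range(5)];Y+=[3.15]*5
p,y=spin2(ph,0,-1.14,1.15,30,3.15-ph,z=.062);P+=p;Y+=y
print(rows2(P,Y,s,y0))
```

```text
#phi end 106.90301705407052 w -1.14
L [[-0.18, -0.12, 0.0], [-0.35, -0.25, 0.0], [-0.53, -0.37, 0.0], [-0.71, -0.5, 0.0], [-0.89, -0.62, 0.0]] 
R [[0, 0, -0.03], [0, 0, -0.06], [0, 0, -0.089], [0, 0, -0.119], [0, 0, -0.149]] end [0.602 0.193 0.17 ] 1.589
L [[-0.13, -0.17, 0.0], [-0.26, -0.34, 0.0], [-0.42, -0.48, 0.0], [-0.6, -0.6, 0.0], [-0.78, -0.71, 0.0]] 
R [[0, 0, -0.03], [0, 0, -0.06], [0, 0, -0.089], [0, 0, -0.119], [0, 0, -0.149]] end [0.532 0.113 0.17 ] 1.901
L [[-0.14, -0.17, 0.0], [-0.28, -0.33, 0.0], [-0.43, -0.48, 0.0], [-0.63, -0.55, 0.0], [-0.84, -0.62, 0.0]] 
R [[0, 0, -0.03], [0, 0, -0.06], [0, 0, -0.09], [0, 0, -0.119], [0, 0, -0.149]] end [0.5   0.014 0.17 ] 2.213
L [[-0.17, -0.13, 0.0], [-0.34, -0.26, 0.0], [-0.54, -0.34, 0.0], [-0.75, -0.37, 0.0], [-0.96, -0.4, 0.0]] 
R [[0, 0, -0.03], [0, 0, -0.06], [0, 0, -0.09], [0, 0, -0.119], [0, 0, -0.149]] end [ 0.526 -0.088  0.17 ] 2.526
L [[-0.2, -0.1, 0.0], [-0.39, -0.19, 0.0], [-0.59, -0.29, 0.0], [-0.8, -0.3, 0.0], [-1.01, -0.29, 0.0]] 
R [[0, 0, -0.03], [0, 0, -0.06], [0, 0, -0.09], [0, 0, -0.119], [0, 0, -0.149]] en
[... 1457 characters left out ...]
] 2.29
L [[0.22, 0.12, 0.0], [0.43, 0.26, 0.0], [0.62, 0.41, 0.0], [0.8, 0.59, 0.0], [0.96, 0.78, 0.0]] 
R [[0, 0, 0.045], [0, 0, 0.091], [0, 0, 0.136], [0, 0, 0.182], [0, 0, 0.227]] end [0.52  0.068 0.062] 1.815
L [[0.22, 0.12, 0.0], [0.43, 0.25, 0.0], [0.62, 0.41, 0.0], [0.8, 0.59, 0.0], [0.96, 0.78, 0.0]] 
R [[0, 0, 0.045], [0, 0, 0.091], [0, 0, 0.136], [0, 0, 0.181], [0, 0, 0.227]] end [0.572 0.18  0.062] 1.34
L [[0.21, 0.12, 0.0], [0.42, 0.25, 0.0], [0.61, 0.41, 0.0], [0.79, 0.58, 0.0], [0.95, 0.77, 0.0]] 
R [[0, 0, 0.045], [0, 0, 0.09], [0, 0, 0.136], [0, 0, 0.181], [0, 0, 0.227]] end [0.67  0.255 0.062] 0.865
(array([0.66932135, 0.25500267, 0.062     ]), np.float64(0.864395956820872))
```

Request:
{"api": "apply_moves", "payload": {"linear": [[-0.18, -0.12, 0], [-0.35, -0.25, 0], [-0.53, -0.37, 0], [-0.71, -0.5, 0], [-0.89, -0.62, 0]], "delta_rot": [[0, 0, -0.03], [0, 0, -0.06], [0, 0, -0.09], [0, 0, -0.12], [0, 0, -0.149]]}}

```text
clock: 11.7
position: [0.6005, 0.1914, 0.1692]
tool_rot: [-3.14, 0.001, 1.593]
force: [0.1, -0.6, -0.7]
grip_width: -0.0001
finger_force: 0.0
```

Request:
{"api": "apply_moves", "payload": {"linear": [[-0.13, -0.17, 0], [-0.26, -0.34, 0], [-0.42, -0.48, 0], [-0.6, -0.6, 0], [-0.78, -0.71, 0]], "delta_rot": [[0, 0, -0.03], [0, 0, -0.06], [0, 0, -0.09], [0, 0, -0.12], [0, 0, -0.149]]}}

```text
clock: 12.12
position: [0.5314, 0.1118, 0.1696]
tool_rot: [-3.14, -0.0, 1.906]
force: [0.2, -0.5, -0.4]
grip_width: -0.0001
finger_force: 0.0
```

Request:
{"api": "apply_moves", "payload": {"linear": [[-0.14, -0.17, 0], [-0.28, -0.33, 0], [-0.43, -0.48, 0], [-0.63, -0.55, 0], [-0.84, -0.62, 0]], "delta_rot": [[0, 0, -0.03], [0, 0, -0.06], [0, 0, -0.09], [0, 0, -0.12], [0, 0, -0.149]]}}

```text
clock: 12.53
position: [0.5008, 0.0122, 0.1698]
tool_rot: [-3.14, -0.001, 2.218]
force: [0.6, -0.3, 0.1]
grip_width: -0.0003
finger_force: 0.0
```

Request:
{"api": "apply_moves", "payload": {"linear": [[-0.17, -0.13, 0], [-0.34, -0.26, 0], [-0.54, -0.34, 0], [-0.75, -0.37, 0], [-0.96, -0.4, 0]], "delta_rot": [[0, 0, -0.03], [0, 0, -0.06], [0, 0, -0.09], [0, 0, -0.12], [0, 0, -0.149]]}}

```text
clock: 12.95
position: [0.5273, -0.0889, 0.1696]
tool_rot: [-3.141, -0.002, 2.529]
force: [0.4, 0.3, -0.3]
grip_width: 0.0001
finger_force: 0.0
```

Request:
{"api": "apply_moves", "payload": {"linear": [[-0.2, -0.1, 0], [-0.39, -0.19, 0], [-0.59, -0.29, 0], [-0.8, -0.3, 0], [-1, -0.29, 0]], "delta_rot": [[0, 0, -0.03], [0, 0, -0.06], [0, 0, -0.09], [0, 0, -0.12], [0, 0, -0.149]]}}

```text
clock: 13.37
position: [0.5926, -0.1706, 0.1694]
tool_rot: [-3.141, -0.002, 2.84]
force: [0.4, -0.4, -0.1]
grip_width: 0.0001
finger_force: 0.0
```

Request:
{"api": "apply_moves", "payload": {"linear": [[-0.21, -0.06, 0], [-0.42, -0.11, 0], [-0.63, -0.17, 0], [-0.84, -0.22, 0], [-1, -0.28, 0]], "delta_rot": [[0, 0, -0.03], [0, 0, -0.06], [0, 0, -0.09], [0, 0, -0.12], [0, 0, -0.149]]}}

```text
clock: 13.78
position: [0.6808, -0.2257, 0.1688]
tool_rot: [3.141, -0.002, -3.13]
force: [0.5, -0.1, 0.1]
grip_width: -0.0001
finger_force: 0.0
```

Request:
{"api": "apply_moves", "payload": {"linear": [[-0.06, 0.01, 0.11], [-0.06, 0.01, 0.22], [-0.06, 0.01, 0.32], [-0.06, 0.01, 0.43], [-0.06, 0.01, 0.54]], "delta_rot": [[0, 0, 0], [0, 0, 0], [0, 0, 0], [0, 0, 0], [0, 0, 0]]}}

```text
clock: 14.2
position: [0.6854, -0.2238, 0.115]
tool_rot: [3.141, -0.001, -3.131]
force: [0.1, -0.3, -0.1]
grip_width: -0.0002
finger_force: 0.0
```

Request:
{"api": "apply_moves", "payload": {"linear": [[0, 0, 0.11], [0, 0, 0.22], [0, 0, 0.32], [0, 0, 0.43], [0, 0, 0.54]], "delta_rot": [[0, 0, 0], [0, 0, 0], [0, 0, 0], [0, 0, 0], [0, 0, 0]]}}

```text
clock: 14.62
position: [0.6862, -0.2245, 0.0615]
tool_rot: [-3.142, 0.0, -3.13]
force: [0.2, 0.2, 0.1]
grip_width: -0.0001
finger_force: 0.0
```

Run:
```python
from h import *
o=monitor.observe();print(o['clock'],o['position'],o['tool_rot'],o['force'],o['qpos'][6])
print(redang(1))
```

```text
14.6167 [ 0.6862189  -0.22451301  0.06152198] [-3.14154252e+00  1.65648466e-04 -3.13001698e+00] [0.20230125 0.21437195 0.08735912] 1.9211353389301125
[[ 14.6167      57.89225736   0.28011106 277.        ]]
```

Request:
{"api": "apply_moves", "payload": {"linear": [[0.06, 0.01, 0], [0.11, 0.02, 0], [0.15, 0.03, 0], [0.19, 0.03, 0], [0.22, 0.04, 0]], "delta_rot": [[0, 0, 0], [0, 0, 0], [0, 0, 0], [0, 0, 0], [0, 0, 0]]}}

```text
clock: 15.08
position: [0.6638, -0.221, 0.0632]
tool_rot: [-3.141, 0.001, -3.13]
force: [-0.2, 0.2, 0.4]
grip_width: 0.0
finger_force: 0.0
```

Run:
```python
from h import *
print(redang(1));o=monitor.observe();print(o['position'],o['force'])
```

```text
[[ 15.0833      57.90592365   0.28032406 276.        ]]
[ 0.6634547  -0.22079995  0.06309546] [ 0.2329768  -1.49414556  0.47692282]
```

Request:
{"api": "apply_moves", "payload": {"linear": [[0.03, 0.02, 0], [0.05, 0.03, 0], [0.07, 0.04, 0], [0.08, 0.05, 0], [0.1, 0.06, 0]], "delta_rot": [[0, 0, 0], [0, 0, 0], [0, 0, 0], [0, 0, 0], [0, 0, 0]]}}

```text
clock: 15.55
position: [0.6541, -0.2147, 0.0625]
tool_rot: [-3.142, 0.0, -3.13]
force: [-0.1, -0.9, -0.7]
grip_width: -0.0002
finger_force: 0.0
```

Run:
```python
from h import *
print(redang(2));o=monitor.observe();print(o['position'],o['force'])
```

```text
[[ 15.55        55.32023298   0.28015751 276.        ]
 [ 15.6         54.86593986   0.28013825 276.        ]]
[ 0.65388047 -0.21465183  0.0624908 ] [ 0.60525011  0.00354205 -0.27046583]
```

```bash
sed -i 's/h=.018)/h=.013)/' h.py
python3 - <<'E'
from h import *
o=monitor.observe();y0=o['tool_rot'][2]%(2*np.pi);ph=np.radians(234.6)
P,Y=spin2(ph,-.2,-1.14,1.1,30,y0-ph,z=.062)
rows2(P,Y,[.6538,-.2146,.062],y0)
E
```

```text
#phi end 94.36062189457624 w -1.14
L [[0.09, 0.05, 0.0], [0.15, 0.09, 0.0], [0.23, 0.14, 0.0], [0.32, 0.21, 0.0], [0.43, 0.29, 0.0]] 
R [[0, 0, 0.01], [0, 0, 0.023], [0, 0, 0.04], [0, 0, 0.061], [0, 0, 0.085]] end [ 0.611 -0.186  0.062] 2.975
L [[0.13, 0.08, 0.0], [0.27, 0.18, 0.0], [0.42, 0.31, 0.0], [0.57, 0.45, 0.0], [0.73, 0.63, 0.0]] 
R [[0, 0, 0.028], [0, 0, 0.06], [0, 0, 0.095], [0, 0, 0.134], [0, 0, 0.177]] end [ 0.549 -0.112  0.062] 2.605
L [[0.21, 0.13, 0.0], [0.4, 0.29, 0.0], [0.58, 0.46, 0.0], [0.74, 0.64, 0.0], [0.89, 0.84, 0.0]] 
R [[0, 0, 0.045], [0, 0, 0.09], [0, 0, 0.136], [0, 0, 0.181], [0, 0, 0.226]] end [0.516 0.006 0.062] 2.131
L [[0.21, 0.14, 0.0], [0.41, 0.29, 0.0], [0.59, 0.46, 0.0], [0.75, 0.65, 0.0], [0.89, 0.85, 0.0]] 
R [[0, 0, 0.046], [0, 0, 0.091], [0, 0, 0.136], [0, 0, 0.182], [0, 0, 0.227]] end [0.54  0.127 0.062] 1.656
L [[0.21, 0.14, 0.0], [0.41, 0.29, 0.0], [0.59, 0.46, 0.0], [0.75, 0.65, 0.0], [0.9, 0.85, 0.0]] 
R [[0, 0, 0.045], [0, 0, 0.091], [0, 0, 0.136], [0, 0, 0.182], [0, 0, 0.227]] end [0.617 0.223 0.062] 1.181
L [[0.21, 0.14, 0.0], [0.4, 0.29, 0.0], [0.58, 0.46, 0.0], [0.74, 0.65, 0.0], [0.89, 0.85, 0.0]] 
R [[0, 0, 0.045], [0, 0, 0.091], [0, 0, 0.136], [0, 0, 0.181], [0, 0, 0.227]] end [0.729 0.273 0.062] 0.706
```

Request:
{"api": "apply_moves", "payload": {"linear": [[0.05, 0.03, 0], [0.12, 0.07, 0], [0.21, 0.13, 0], [0.31, 0.2, 0], [0.43, 0.29, 0]], "delta_rot": [[0, 0, 0.01], [0, 0, 0.023], [0, 0, 0.04], [0, 0, 0.06], [0, 0, 0.085]]}}

```text
clock: 16.07
position: [0.6098, -0.1862, 0.0625]
tool_rot: [-3.141, 0.0, 2.971]
force: [-0.8, 0.1, -0.6]
grip_width: -0.0001
finger_force: 0.0
```

Request:
{"api": "apply_moves", "payload": {"linear": [[0.13, 0.08, 0], [0.27, 0.18, 0], [0.42, 0.31, 0], [0.57, 0.45, 0], [0.73, 0.63, 0]], "delta_rot": [[0, 0, 0.028], [0, 0, 0.06], [0, 0, 0.095], [0, 0, 0.134], [0, 0, 0.177]]}}

```text
clock: 16.48
position: [0.5479, -0.1122, 0.0627]
tool_rot: [-3.141, 0.001, 2.598]
force: [1.1, -0.1, -0.6]
grip_width: 0.0002
finger_force: 0.2
```

Request:
{"api": "apply_moves", "payload": {"linear": [[0.21, 0.13, 0], [0.4, 0.29, 0], [0.58, 0.46, 0], [0.74, 0.64, 0], [0.89, 0.84, 0]], "delta_rot": [[0, 0, 0.045], [0, 0, 0.09], [0, 0, 0.136], [0, 0, 0.181], [0, 0, 0.226]]}}

```text
clock: 16.9
position: [0.5144, 0.0065, 0.0627]
tool_rot: [3.142, -0.0, 2.124]
force: [1.4, -0.3, 0.7]
grip_width: -0.0001
finger_force: 0.0
```

Request:
{"api": "apply_moves", "payload": {"linear": [[0.21, 0.14, 0], [0.41, 0.29, 0], [0.59, 0.46, 0], [0.75, 0.65, 0], [0.89, 0.85, 0]], "delta_rot": [[0, 0, 0.046], [0, 0, 0.091], [0, 0, 0.136], [0, 0, 0.182], [0, 0, 0.227]]}}

```text
clock: 17.32
position: [0.5396, 0.1278, 0.0627]
tool_rot: [-3.142, -0.001, 1.65]
force: [0.6, 0.1, 0.4]
grip_width: 0.0
finger_force: 0.0
```

Request:
{"api": "apply_moves", "payload": {"linear": [[0.21, 0.14, 0], [0.41, 0.29, 0], [0.59, 0.46, 0], [0.75, 0.65, 0], [0.9, 0.85, 0]], "delta_rot": [[0, 0, 0.045], [0, 0, 0.091], [0, 0, 0.136], [0, 0, 0.182], [0, 0, 0.227]]}}

```text
clock: 17.73
position: [0.6172, 0.2246, 0.0626]
tool_rot: [-3.141, -0.0, 1.175]
force: [-0.5, 0.3, 0.7]
grip_width: -0.0
finger_force: 0.0
```

Request:
{"api": "apply_moves", "payload": {"linear": [[0.21, 0.14, 0], [0.4, 0.29, 0], [0.58, 0.46, 0], [0.74, 0.65, 0], [0.89, 0.85, 0]], "delta_rot": [[0, 0, 0.045], [0, 0, 0.091], [0, 0, 0.136], [0, 0, 0.181], [0, 0, 0.227]]}}

```text
clock: 18.15
position: [0.73, 0.2744, 0.0624]
tool_rot: [-3.141, -0.0, 0.7]
force: [-0.0, 0.2, 1.2]
grip_width: 0.0
finger_force: 0.0
```

Request:
{"api": "apply_moves", "payload": {"linear": [[0.08, 0.06, -0.1], [0.1, 0.08, -0.35], [0.1, 0.08, -0.6], [0.1, 0.08, -0.8], [0.1, 0.08, -0.9]], "delta_rot": [[0, 0, 0], [0, 0, -0.05], [0, 0, -0.1], [0, 0, -0.15], [0, 0, -0.2]]}}

```text
clock: 18.57
position: [0.7432, 0.2732, 0.1555]
tool_rot: [3.139, -0.002, 1.127]
force: [0.4, 0.3, -0.7]
grip_width: 0.0004
finger_force: 0.0
```

Run:
```python
from h import *
r=redang(3);print(r,np.polyfit(r[:,0],np.radians(r[:,1]),1)[0] if len(r)>1 else '')
o=monitor.observe();print(o['clock'],o['position'],o['tool_rot'],o['force'],o['qpos'][6])
```

```text
[[1.85667000e+01 2.46534946e+02 2.76728973e-01 3.29000000e+02]
 [1.86167000e+01 2.43360132e+02 2.76983457e-01 3.33000000e+02]
 [1.86667000e+01 2.40155019e+02 2.77321059e-01 3.36000000e+02]] -1.1135073166841725
18.7167 [0.74261107 0.27349134 0.15316393] [ 3.14143176e+00 -1.59093042e-03  1.12024182e+00] [ 0.09701739 -0.37038065 -0.01461577] -0.4754400066787983
```

```bash
cat >> h.py <<'E'
def pred(t0,a0,w0,t,sgn=-1,k=1.0):
    a=np.radians(a0);w=abs(w0);n=max(1,int((t-t0)/.005));dt=(t-t0)/n
    for _ in range(n): a+=sgn*w*dt;w-=k*dt*(.0022+.004*w)/.09
    return np.degrees(a)%360,w
def path(W,n,s,y0,y1):
    W=np.array(W,float);L=np.r_[0,np.cumsum(np.linalg.norm(np.diff(W,axis=0),axis=1))]
    k=np.linspace(0,L[-1],n+1)[1:]
    return [[np.interp(a,L,W[:,j]) for j in range(3)] for a in k],list(np.linspace(y0,y1,n+1)[1:])
E
python3 - <<'E'
from h import *
o=monitor.observe();y0=o['tool_rot'][2];s=[.7427,.2734,.153]
print(pred(18.6667,240.155,1.111,o['clock']+20/12))
th=np.radians(227.5);e=AX+.262*np.array([np.cos(th),np.sin(th)])
P,Y=path([s,[.62,.21,.153],[.54,.14,.153],[.50,.03,.153],[.53,-.1,.153],[*e,.153]],20,s,y0,2.95)
print(rows2(P,Y,s,y0))
E
```

```text
(np.float64(136.93952068492038), 0.9889725946782713)
L [[-0.24, -0.18, 0.0], [-0.48, -0.36, 0.0], [-0.72, -0.54, 0.0], [-0.96, -0.72, 0.0], [-1.21, -0.87, 0.0]] 
R [[0, 0, -0.044], [0, 0, -0.087], [0, 0, -0.131], [0, 0, -0.175], [0, 0, -0.218]] end [0.611 0.202 0.153] 1.578
L [[-0.2, -0.23, 0.0], [-0.39, -0.46, 0.0], [-0.59, -0.68, 0.0], [-0.86, -0.81, 0.0], [-1.14, -0.91, 0.0]] 
R [[0, 0, -0.044], [0, 0, -0.088], [0, 0, -0.131], [0, 0, -0.175], [0, 0, -0.219]] end [0.521 0.088 0.153] 2.035
L [[-0.2, -0.22, 0.0], [-0.41, -0.44, 0.0], [-0.69, -0.52, 0.0], [-0.98, -0.59, 0.0], [-1.27, -0.66, 0.0]] 
R [[0, 0, -0.044], [0, 0, -0.087], [0, 0, -0.131], [0, 0, -0.175], [0, 0, -0.218]] end [ 0.52  -0.056  0.153] 2.493
L [[-0.24, -0.19, 0.0], [-0.5, -0.32, 0.0], [-0.79, -0.37, 0.0], [-1.09, -0.43, 0.0], [-1.38, -0.48, 0.0]] 
R [[0, 0, -0.044], [0, 0, -0.088], [0, 0, -0.131], [0, 0, -0.175], [0, 0, -0.219]] end [ 0.6   -0.177  0.153] 2.95
(array([ 0.60016198, -0.17698527,  0.153     ]), np.float64(2.950743142602952))
```

Run:
```python
from h import *
o=monitor.observe();y0=o['tool_rot'][2];s=[.7427,.2734,.153]
a,w=pred(18.6667,240.155,1.111,o['clock']+25/12);print(a,w)
th=np.radians(a+90+.5);e=AX+.262*np.array([np.cos(th),np.sin(th)])
P,Y=path([s,[.62,.21,.153],[.55,.14,.153],[.515,.03,.153],[*e,.153]],25,s,y0,2.5)
print(rows2(P,Y,s,y0))
```

```text
113.6636125179669 0.9607322435417456
L [[-0.15, -0.11, 0.0], [-0.3, -0.23, 0.0], [-0.46, -0.34, 0.0], [-0.61, -0.46, 0.0], [-0.76, -0.57, 0.0]] 
R [[0, 0, -0.026], [0, 0, -0.053], [0, 0, -0.079], [0, 0, -0.105], [0, 0, -0.132]] end [0.658 0.23  0.153] 1.396
L [[-0.12, -0.15, 0.0], [-0.23, -0.3, 0.0], [-0.38, -0.42, 0.0], [-0.53, -0.53, 0.0], [-0.69, -0.64, 0.0]] 
R [[0, 0, -0.026], [0, 0, -0.052], [0, 0, -0.079], [0, 0, -0.105], [0, 0, -0.132]] end [0.583 0.173 0.153] 1.672
L [[-0.12, -0.15, 0.0], [-0.24, -0.3, 0.0], [-0.39, -0.41, 0.0], [-0.56, -0.48, 0.0], [-0.74, -0.56, 0.0]] 
R [[0, 0, -0.026], [0, 0, -0.052], [0, 0, -0.079], [0, 0, -0.105], [0, 0, -0.131]] end [0.535 0.094 0.153] 1.948
L [[-0.15, -0.12, 0.0], [-0.29, -0.24, 0.0], [-0.44, -0.36, 0.0], [-0.61, -0.44, 0.0], [-0.79, -0.47, 0.0]] 
R [[0, 0, -0.027], [0, 0, -0.053], [0, 0, -0.079], [0, 0, -0.106], [0, 0, -0.132]] end [0.52  0.002 0.153] 2.224
L [[-0.17, -0.09, 0.0], [-0.34, -0.18, 0.0], [-0.51, -0.26, 0.0], [-0.68, -0.35, 0.0], [-0.85, -0.43, 0.0]] 
R [[0, 0, -0.026], [0, 0, -0.053], [0, 0, -0.079], [0, 0, -0.105], [0, 0, -0.132]] end [ 0.538 -0.091  0.153] 2.5
(array([ 0.53803043, -0.09078553,  0.153     ]), np.float64(2.500448195588415))
```

Request:
{"api": "apply_moves", "payload": {"linear": [[-0.15, -0.11, 0], [-0.3, -0.23, 0], [-0.46, -0.34, 0], [-0.61, -0.46, 0], [-0.76, -0.57, 0]], "delta_rot": [[0, 0, -0.026], [0, 0, -0.053], [0, 0, -0.079], [0, 0, -0.105], [0, 0, -0.132]]}}

```text
clock: 19.13
position: [0.6564, 0.2291, 0.1509]
tool_rot: [-3.14, 0.001, 1.398]
force: [0.1, -0.7, -0.1]
grip_width: -0.0001
finger_force: 0.0
```

Request:
{"api": "apply_moves", "payload": {"linear": [[-0.12, -0.15, 0], [-0.23, -0.3, 0], [-0.38, -0.42, 0], [-0.53, -0.53, 0], [-0.69, -0.64, 0]], "delta_rot": [[0, 0, -0.026], [0, 0, -0.053], [0, 0, -0.079], [0, 0, -0.105], [0, 0, -0.132]]}}

```text
clock: 19.55
position: [0.5818, 0.172, 0.1512]
tool_rot: [-3.14, 0.0, 1.675]
force: [0.8, 0.4, -0.0]
grip_width: 0.0003
finger_force: 0.0
```

Request:
{"api": "apply_moves", "payload": {"linear": [[-0.12, -0.15, 0], [-0.24, -0.3, 0], [-0.39, -0.41, 0], [-0.56, -0.48, 0], [-0.74, -0.56, 0]], "delta_rot": [[0, 0, -0.026], [0, 0, -0.053], [0, 0, -0.079], [0, 0, -0.105], [0, 0, -0.131]]}}

```text
clock: 19.97
position: [0.5343, 0.0925, 0.1515]
tool_rot: [-3.14, -0.0, 1.95]
force: [0.4, 0.0, -0.2]
grip_width: -0.0001
finger_force: 0.0
```

Request:
{"api": "apply_moves", "payload": {"linear": [[-0.15, -0.12, 0], [-0.29, -0.24, 0], [-0.44, -0.36, 0], [-0.61, -0.44, 0], [-0.79, -0.47, 0]], "delta_rot": [[0, 0, -0.026], [0, 0, -0.053], [0, 0, -0.079], [0, 0, -0.105], [0, 0, -0.132]]}}

```text
clock: 20.38
position: [0.5196, 0.0013, 0.1515]
tool_rot: [-3.14, -0.001, 2.225]
force: [1.0, 0.6, -0.5]
grip_width: 0.0
finger_force: 0.0
```

Request:
{"api": "apply_moves", "payload": {"linear": [[-0.17, -0.09, 0], [-0.34, -0.18, 0], [-0.51, -0.26, 0], [-0.68, -0.35, 0], [-0.85, -0.43, 0]], "delta_rot": [[0, 0, -0.026], [0, 0, -0.053], [0, 0, -0.079], [0, 0, -0.105], [0, 0, -0.132]]}}

```text
clock: 20.8
position: [0.5383, -0.0922, 0.1514]
tool_rot: [-3.141, -0.002, 2.502]
force: [-0.2, -0.7, -0.5]
grip_width: -0.0
finger_force: 0.0
```

Run:
```python
from h import *
r=redang(1);print(r,pred(18.6667,240.155,1.111,monitor.observe()['clock']-.05))
o=monitor.observe();print(o['clock'],o['position'],o['tool_rot'])
a,w=pred(r[0,0],r[0,1],.961,o['clock']) if len(r) else pred(18.6667,240.155,1.111,o['clock'])
print(a,w)
# finger chase: arm angle rel
s=o['position'].copy();rel=s[:2]-AX;th0=np.arctan2(rel[1],rel[0])%(2*np.pi);arm=np.radians(a+90)
print('finger',np.degrees(th0),'arm',np.degrees(arm))
P=[];Y=[];th=th0;v=0;y0=o['tool_rot'][2];zz=[.153,.148,.12,.09,.062]
for i in range(25):
    vn=min(v+3/12,1.15);th-=(v+vn)/24;v=vn
    P.append([*(AX+.262*np.array([np.cos(th),np.sin(th)])),zz[min(i,4)]]);Y.append(y0+th-th0)
    aa,ww=pred(0,np.degrees(arm),w,(i+1)/12)
    if i<14: print(i,'sep mm',round(.262*1000*(th-np.radians(aa)),1),round(ww,3))
print(np.degrees(th));rows2(P,Y,s,y0)
```

```text
[[2.08000000e+01 1.15983658e+02 2.81037286e-01 3.21000000e+02]] (np.float64(113.66544802584735), 0.9607344821634904)
20.85 [ 0.53876737 -0.09605203  0.15171566] [-3.13965630e+00  1.36935159e-04  2.50332614e+00]
113.23492147231232 0.9576455780109793
finger 205.18981160728129 arm 203.23492147231232
0 sep mm 27.1 0.952
1 sep mm 39.6 0.947
2 sep mm 46.6 0.941
3 sep mm 48.0 0.935
4 sep mm 44.8 0.93
5 sep mm 40.0 0.925
6 sep mm 35.0 0.919
7 sep mm 29.9 0.914
8 sep mm 24.7 0.908
9 sep mm 19.4 0.903
10 sep mm 13.9 0.897
11 sep mm 8.3 0.892
12 sep mm 2.7 0.887
13 sep mm -3.1 0.881
80.69085737364632
L [[0.02, 0.02, -0.01], [0.09, 0.06, 0.04], [0.2, 0.14, 0.32], [0.36, 0.25, 0.62], [0.54, 0.4, 0.9]] 
R [[0, 0, 0.005], [0, 0, 0.02], [0, 0, 0.045], [0, 0, 0.08], [0, 0, 0.122]] end [ 0.519 -0.032  0.062] 2.247
L [[0.21, 0.13, 0.0], [0.42, 0.28, 0.0], [0.6, 0.45, 0.0], [0.77, 0.63, 0.0], [0.92, 0.83, 0.0]] 
R [[0, 0, 0.046], [0, 0, 0.092], [0, 0, 0.138], [0, 0, 0.183], [0, 0, 0.229]] end [0.526 0.092 0.062] 1.768
L [[0.22, 0.13, 0.0], [0.42, 0.28, 0.0], [0.61, 0.45, 0.0], [0.78, 0.63, 0.0], [0.93, 0.83, 0.0]] 
R [[0, 0, 0.046], [0, 0, 0.092], [0, 0, 0.137], [0, 0, 0.183], [0, 0, 0.229]] end [0.59  0.199 0.062] 1.289
L [[0.22, 0.13, 0.0], [0.42, 0.28, 0.0], [0.6, 0.45, 0.0], [0.77, 0.63, 0.0], [0.92, 0.84, 0.0]] 
R [[0, 0, 0.046], [0, 0, 0.091], [0, 0, 0.137], [0, 0, 0.183], [0, 0, 0.229]] end [0.695 0.265 0.062] 0.81
L [[0.22, 0.12, 0.0], [0.42, 0.27, 0.0], [0.61, 0.44, 0.0], [0.78, 0.62, 0.0], [0.93, 0.82, 0.0]] 
R [[0, 0, 0.045], [0, 0, 0.091], [0, 0, 0.137], [0, 0, 0.183], [0, 0, 0.228]] end [0.819 0.275 0.062] 0.33
```

Run:
```python
from h import *
s=np.array([.538,-.092,.152]);y0=2.502;th=th0=np.radians(204.9)
P=[];Y=[];v=0;zz=[.152,.148,.12,.09,.062];arm=203.2;w=.945
for i in range(20):
    tgt=1.07 if i<10 else 1.18
    vn=min(v+(2.8 if i<5 else .5)/12,tgt);th-=(v+vn)/24;v=vn
    P.append([*(AX+.262*np.array([np.cos(th),np.sin(th)])),zz[min(i,4)]]);Y.append(y0+th-th0)
    aa,ww=pred(0,arm,w,(i+1)/12)
    if i<12: print(i,'sep',round(262*(th-np.radians(aa)),1),round(v-ww,2))
print(np.degrees(th),v);rows2(P,Y,s,y0)
```

```text
0 sep 25.8 -0.71
1 sep 38.6 -0.47
2 sep 46.2 -0.23
3 sep 48.6 0.01
4 sep 46.8 0.15
5 sep 43.4 0.16
6 sep 39.9 0.16
7 sep 36.3 0.17
8 sep 32.6 0.17
9 sep 28.7 0.18
10 sep 24.3 0.23
11 sep 18.9 0.27
110.03569617007575 1.18
L [[0.0, 0.0, 0.0], [0.06, 0.04, 0.04], [0.17, 0.11, 0.32], [0.32, 0.21, 0.62], [0.49, 0.35, 0.9]] 
R [[0, 0, 0.005], [0, 0, 0.019], [0, 0, 0.042], [0, 0, 0.074], [0, 0, 0.114]] end [ 0.52  -0.035  0.062] 2.263
L [[0.2, 0.12, 0.0], [0.38, 0.26, 0.0], [0.56, 0.41, 0.0], [0.72, 0.58, 0.0], [0.87, 0.77, 0.0]] 
R [[0, 0, 0.043], [0, 0, 0.085], [0, 0, 0.128], [0, 0, 0.17], [0, 0, 0.213]] end [0.523 0.081 0.062] 1.817
L [[0.2, 0.12, 0.0], [0.4, 0.27, 0.0], [0.59, 0.44, 0.0], [0.76, 0.63, 0.0], [0.92, 0.83, 0.0]] 
R [[0, 0, 0.043], [0, 0, 0.088], [0, 0, 0.135], [0, 0, 0.182], [0, 0, 0.229]] end [0.582 0.191 0.062] 1.338
L [[0.22, 0.14, 0.0], [0.42, 0.29, 0.0], [0.61, 0.47, 0.0], [0.79, 0.66, 0.0], [0.94, 0.87, 0.0]] 
R [[0, 0, 0.047], [0, 0, 0.094], [0, 0, 0.141], [0, 0, 0.188], [0, 0, 0.235]] end [0.687 0.262 0.062] 0.846
```

Request:
{"api": "apply_moves", "payload": {"linear": [[0, 0, 0], [0.06, 0.04, 0.04], [0.17, 0.11, 0.32], [0.32, 0.21, 0.62], [0.49, 0.35, 0.9]], "delta_rot": [[0, 0, 0.005], [0, 0, 0.019], [0, 0, 0.042], [0, 0, 0.074], [0, 0, 0.114]]}}

```text
clock: 21.27
position: [0.5195, -0.0338, 0.061]
tool_rot: [-3.141, 0.0, 2.256]
force: [2.1, 2.2, -2.0]
grip_width: -0.0
finger_force: 0.0
```

Request:
{"api": "apply_moves", "payload": {"linear": [[0.2, 0.12, 0], [0.38, 0.26, 0], [0.56, 0.41, 0], [0.72, 0.58, 0], [0.87, 0.77, 0]], "delta_rot": [[0, 0, 0.043], [0, 0, 0.085], [0, 0, 0.128], [0, 0, 0.17], [0, 0, 0.213]]}}

```text
clock: 21.68
position: [0.5227, 0.0836, 0.0618]
tool_rot: [-3.14, 0.0, 1.81]
force: [0.5, 1.2, 0.0]
grip_width: -0.0001
finger_force: 0.0
```

Request:
{"api": "apply_moves", "payload": {"linear": [[0.2, 0.12, 0], [0.4, 0.27, 0], [0.59, 0.44, 0], [0.76, 0.63, 0], [0.92, 0.83, 0]], "delta_rot": [[0, 0, 0.043], [0, 0, 0.088], [0, 0, 0.135], [0, 0, 0.182], [0, 0, 0.229]]}}

```text
clock: 22.1
position: [0.5811, 0.1939, 0.0618]
tool_rot: [-3.14, 0.001, 1.331]
force: [0.7, -0.5, 0.5]
grip_width: -0.0002
finger_force: 0.0
```

Request:
{"api": "apply_moves", "payload": {"linear": [[0.22, 0.14, 0], [0.42, 0.29, 0], [0.61, 0.47, 0], [0.79, 0.66, 0], [0.94, 0.87, 0]], "delta_rot": [[0, 0, 0.047], [0, 0, 0.094], [0, 0, 0.141], [0, 0, 0.188], [0, 0, 0.235]]}}

```text
clock: 22.52
position: [0.6876, 0.266, 0.0613]
tool_rot: [-3.14, 0.001, 0.84]
force: [-1.2, 0.7, -0.0]
grip_width: -0.0003
finger_force: 0.0
```

Request:
{"api": "apply_moves", "payload": {"linear": [[0.12, 0.09, -0.1], [0.16, 0.13, -0.35], [0.16, 0.13, -0.6], [0.16, 0.13, -0.8], [0.16, 0.13, -0.9]], "delta_rot": [[0, 0, 0], [0, 0, -0.05], [0, 0, -0.1], [0, 0, -0.15], [0, 0, -0.2]]}}

```text
clock: 22.93
position: [0.7085, 0.2674, 0.1541]
tool_rot: [3.141, -0.001, 1.267]
force: [-0.6, 0.0, -1.1]
grip_width: -0.0002
finger_force: 0.0
```

Run:
```python
from h import *
r=redang(4);print(r,np.polyfit(r[:,0],np.radians(r[:,1]),1)[0] if len(r)>1 else '')
o=monitor.observe();print(o['clock'],o['position'],o['tool_rot'],o['force'],o['qpos'][6])
```

```text
[[2.29333000e+01 3.46367081e+02 2.77265123e-01 2.46000000e+02]
 [2.29833000e+01 3.43188700e+02 2.77027980e-01 2.51000000e+02]
 [2.30333000e+01 3.39989820e+02 2.76860831e-01 2.47000000e+02]
 [2.30833000e+01 3.36734861e+02 2.76830221e-01 2.52000000e+02]] -1.120345679885145
23.1333 [0.70771767 0.26727295 0.15127244] [-3.14017823e+00  7.46198101e-05  1.26093637e+00] [ 1.24302463 -0.45972429 -0.03003989] -0.28948083220344484
```

Run:
```python
from h import *
o=monitor.observe();y0=o['tool_rot'][2];s=[.7075,.267,.152]
print(pred(20.8,115.98,.94,20.8,1))
a,w=pred(23.0083,341.57,1.12,o['clock']+25/12,k=1.1);print(a,w)
th=np.radians(a+1);e=AX+.262*np.array([np.cos(th),np.sin(th)])
P,Y=path([s,[.62,.21,.152],[.55,.14,.152],[.515,.03,.152],[*e,.152]],25,s,y0,2.6)
print(rows2(P,Y,s,y0))
```

```text
(np.float64(115.98000000000002), 0.94)
210.84197032680598 0.9490737927398704
L [[-0.15, -0.12, 0.0], [-0.3, -0.24, 0.0], [-0.44, -0.36, 0.0], [-0.59, -0.48, 0.0], [-0.74, -0.6, 0.0]] 
R [[0, 0, -0.026], [0, 0, -0.051], [0, 0, -0.077], [0, 0, -0.102], [0, 0, -0.128]] end [0.628 0.215 0.152] 1.529
L [[-0.12, -0.14, 0.0], [-0.26, -0.27, 0.0], [-0.4, -0.4, 0.0], [-0.54, -0.53, 0.0], [-0.68, -0.66, 0.0]] 
R [[0, 0, -0.025], [0, 0, -0.051], [0, 0, -0.077], [0, 0, -0.102], [0, 0, -0.128]] end [0.559 0.149 0.152] 1.797
L [[-0.13, -0.14, 0.0], [-0.29, -0.24, 0.0], [-0.45, -0.33, 0.0], [-0.62, -0.43, 0.0], [-0.78, -0.53, 0.0]] 
R [[0, 0, -0.025], [0, 0, -0.051], [0, 0, -0.076], [0, 0, -0.102], [0, 0, -0.128]] end [0.525 0.062 0.152] 2.064
L [[-0.13, -0.14, 0.0], [-0.28, -0.25, 0.0], [-0.47, -0.29, 0.0], [-0.65, -0.34, 0.0], [-0.83, -0.39, 0.0]] 
R [[0, 0, -0.025], [0, 0, -0.051], [0, 0, -0.076], [0, 0, -0.102], [0, 0, -0.127]] end [ 0.531 -0.03   0.152] 2.332
L [[-0.17, -0.09, 0.0], [-0.34, -0.18, 0.0], [-0.51, -0.27, 0.0], [-0.67, -0.37, 0.0], [-0.84, -0.46, 0.0]] 
R [[0, 0, -0.026], [0, 0, -0.052], [0, 0, -0.077], [0, 0, -0.103], [0, 0, -0.128]] end [ 0.554 -0.122  0.152] 2.6
(array([ 0.55447795, -0.12240184,  0.152     ]), np.float64(2.599254837000352))
```

Request:
{"api": "apply_moves", "payload": {"linear": [[-0.15, -0.12, 0], [-0.3, -0.24, 0], [-0.44, -0.36, 0], [-0.59, -0.48, 0], [-0.74, -0.6, 0]], "delta_rot": [[0, 0, -0.026], [0, 0, -0.051], [0, 0, -0.077], [0, 0, -0.102], [0, 0, -0.128]]}}

```text
clock: 23.55
position: [0.6273, 0.2137, 0.1506]
tool_rot: [-3.139, 0.001, 1.532]
force: [0.4, -0.2, 0.5]
grip_width: -0.0
finger_force: 0.0
```

Request:
{"api": "apply_moves", "payload": {"linear": [[-0.12, -0.14, 0], [-0.26, -0.27, 0], [-0.4, -0.4, 0], [-0.54, -0.53, 0], [-0.68, -0.66, 0]], "delta_rot": [[0, 0, -0.026], [0, 0, -0.051], [0, 0, -0.077], [0, 0, -0.102], [0, 0, -0.128]]}}

```text
clock: 23.97
position: [0.559, 0.1479, 0.151]
tool_rot: [-3.139, 0.0, 1.8]
force: [0.8, -0.8, 0.2]
grip_width: -0.0001
finger_force: 0.0
```

Request:
{"api": "apply_moves", "payload": {"linear": [[-0.13, -0.14, 0], [-0.29, -0.24, 0], [-0.45, -0.33, 0], [-0.62, -0.43, 0], [-0.78, -0.53, 0]], "delta_rot": [[0, 0, -0.026], [0, 0, -0.051], [0, 0, -0.077], [0, 0, -0.102], [0, 0, -0.128]]}}

```text
clock: 24.38
position: [0.5257, 0.0596, 0.1512]
tool_rot: [-3.139, -0.0, 2.068]
force: [0.7, -0.1, -0.3]
grip_width: 0.0002
finger_force: 0.0
```

Request:
{"api": "apply_moves", "payload": {"linear": [[-0.13, -0.14, 0], [-0.28, -0.25, 0], [-0.47, -0.29, 0], [-0.65, -0.34, 0], [-0.83, -0.39, 0]], "delta_rot": [[0, 0, -0.026], [0, 0, -0.051], [0, 0, -0.077], [0, 0, -0.102], [0, 0, -0.127]]}}

```text
clock: 24.8
position: [0.5318, -0.0317, 0.1512]
tool_rot: [-3.14, -0.002, 2.334]
force: [-0.1, -0.2, -0.9]
grip_width: -0.0
finger_force: 0.0
```

Request:
{"api": "apply_moves", "payload": {"linear": [[-0.18, -0.09, 0], [-0.36, -0.18, 0], [-0.54, -0.29, 0], [-0.72, -0.39, 0], [-0.84, -0.46, 0]], "delta_rot": [[0, 0, -0.026], [0, 0, -0.052], [0, 0, -0.077], [0, 0, -0.103], [0, 0, -0.128]]}}

```text
clock: 25.22
position: [0.557, -0.1252, 0.151]
tool_rot: [-3.14, -0.002, 2.601]
force: [-0.6, -0.1, -0.7]
grip_width: 0.0001
finger_force: 0.0
```

```bash
cat > chase.py <<'E'
from h import *
import sys
off=float(sys.argv[1]);s=np.array([float(x) for x in sys.argv[2:5]]);y0=float(sys.argv[5]);w=float(sys.argv[6]);sepstart=float(sys.argv[7])
r=redang(1);print(r);o=monitor.observe();print(o['clock'],o['position'],o['tool_rot'])
arm=pred(r[0,0],r[0,1],w,o['clock'],k=1.1)[0]+off
th0=np.arctan2(*(s[:2]-AX)[::-1])%(2*np.pi);print('finger',np.degrees(th0),'arm',arm)
th=max(th0,np.radians(arm+sepstart)) ;P=[];Y=[];v=0;zz=[.152,.148,.12,.09,.062];yb=y0-th0
for i in range(20):
    tgt=1.07 if i<10 else 1.18
    vn=min(v+(2.8 if i<5 else .5)/12,tgt);th-=(v+vn)/24;v=vn
    P.append([*(AX+.262*np.array([np.cos(th),np.sin(th)])),zz[min(i,4)]]);Y.append(yb+th)
    aa,ww=pred(0,arm,w,(i+1)/12,k=1.1)
    if i<12: print(i,'sep',round(262*(th-np.radians(aa)),1),round(v-ww,2))
print(np.degrees(th),v);rows2(P,Y,s,y0)
E
python3 chase.py 0 .5545 -.1224 .152 2.599 .945 1.5
```

```text
[]
25.2667 [ 0.55715959 -0.12746248  0.15125379] [-3.13937232e+00 -8.78300775e-04  2.60330716e+00]Traceback (most recent call last):
  File "chase.py", line 5, in <module>
    arm=pred(r[0,0],r[0,1],w,o['clock'],k=1.1)[0]+off
             ~^^^^^
IndexError: too many indices for array: array is 1-dimensional, but 2 were indexed
```

```bash
sed -i "s/^r=redang(1);print(r);/r=np.array([[25.2167,210.84]]);/" chase.py; python3 chase.py 0 .5555 -.1235 .152 2.599 .945 3.2
```

```text
25.2667 [ 0.55715959 -0.12746248  0.15125379] [-3.13937232e+00 -8.78300775e-04  2.60330716e+00]
finger 212.20259406153787 arm 208.1374824938217
0 sep 36.6 -0.71
1 sep 49.4 -0.47
2 sep 57.0 -0.23
3 sep 59.3 0.01
4 sep 57.5 0.16
5 sep 54.0 0.16
6 sep 50.5 0.17
7 sep 46.8 0.17
8 sep 42.9 0.18
9 sep 39.0 0.18
10 sep 34.4 0.23
11 sep 28.8 0.28
117.33829023161363 1.18
L [[0.02, 0.01, 0.0], [0.09, 0.05, 0.04], [0.2, 0.11, 0.32], [0.35, 0.21, 0.62], [0.52, 0.34, 0.9]] 
R [[0, 0, 0.005], [0, 0, 0.019], [0, 0, 0.042], [0, 0, 0.074], [0, 0, 0.114]] end [ 0.529 -0.067  0.062] 2.36
L [[0.21, 0.12, 0.0], [0.4, 0.25, 0.0], [0.58, 0.4, 0.0], [0.75, 0.56, 0.0], [0.9, 0.74, 0.0]] 
R [[0, 0, 0.043], [0, 0, 0.085], [0, 0, 0.128], [0, 0, 0.17], [0, 0, 0.213]] end [0.517 0.048 0.062] 1.914
L [[0.2, 0.12, 0.0], [0.41, 0.26, 0.0], [0.6, 0.42, 0.0], [0.78, 0.61, 0.0], [0.94, 0.81, 0.0]] 
R [[0, 0, 0.043], [0, 0, 0.088], [0, 0, 0.135], [0, 0, 0.182], [0, 0, 0.229]] end [0.561 0.164 0.062] 1.435
L [[0.23, 0.12, 0.0], [0.44, 0.27, 0.0], [0.63, 0.44, 0.0], [0.81, 0.63, 0.0], [0.97, 0.83, 0.0]] 
R [[0, 0, 0.047], [0, 0, 0.094], [0, 0, 0.141], [0, 0, 0.188], [0, 0, 0.235]] end [0.657 0.249 0.062] 0.943
```

Request:
{"api": "apply_moves", "payload": {"linear": [[0.02, 0.01, 0], [0.09, 0.05, 0.04], [0.2, 0.11, 0.32], [0.35, 0.21, 0.62], [0.52, 0.34, 0.9]], "delta_rot": [[0, 0, 0.005], [0, 0, 0.019], [0, 0, 0.042], [0, 0, 0.074], [0, 0, 0.114]]}}

```text
clock: 25.68
position: [0.5291, -0.067, 0.0609]
tool_rot: [-3.141, -0.0, 2.357]
force: [1.5, 1.3, -1.2]
grip_width: -0.0
finger_force: 0.0
```

Request:
{"api": "apply_moves", "payload": {"linear": [[0.21, 0.12, 0], [0.4, 0.25, 0], [0.58, 0.4, 0], [0.75, 0.56, 0], [0.9, 0.74, 0]], "delta_rot": [[0, 0, 0.043], [0, 0, 0.085], [0, 0, 0.128], [0, 0, 0.17], [0, 0, 0.213]]}}

```text
clock: 26.1
position: [0.5162, 0.05, 0.0618]
tool_rot: [-3.14, -0.0, 1.911]
force: [0.9, -0.1, 0.8]
grip_width: 0.0001
finger_force: 0.0
```

Request:
{"api": "apply_moves", "payload": {"linear": [[0.21, 0.12, 0], [0.4, 0.25, 0], [0.58, 0.4, 0], [0.75, 0.57, 0], [0.9, 0.75, 0]], "delta_rot": [[0, 0, 0.043], [0, 0, 0.085], [0, 0, 0.128], [0, 0, 0.17], [0, 0, 0.213]]}}

```text
clock: 26.52
position: [0.5563, 0.1609, 0.0617]
tool_rot: [-3.14, 0.0, 1.466]
force: [0.6, 0.2, -0.8]
grip_width: 0.0002
finger_force: 0.0
```

Request:
{"api": "apply_moves", "payload": {"linear": [[0.21, 0.12, 0], [0.4, 0.25, 0], [0.59, 0.4, 0], [0.77, 0.58, 0], [0.93, 0.77, 0]], "delta_rot": [[0, 0, 0.043], [0, 0, 0.086], [0, 0, 0.13], [0, 0, 0.174], [0, 0, 0.219]]}}

```text
clock: 26.93
position: [0.6422, 0.2463, 0.0614]
tool_rot: [-3.14, 0.001, 1.008]
force: [-0.7, 0.6, 0.9]
grip_width: -0.0
finger_force: 0.0
```

Request:
{"api": "apply_moves", "payload": {"linear": [[0.12, 0.07, -0.1], [0.16, 0.1, -0.35], [0.16, 0.1, -0.6], [0.16, 0.1, -0.8], [0.16, 0.1, -0.9]], "delta_rot": [[0, 0, 0], [0, 0, -0.05], [0, 0, -0.1], [0, 0, -0.15], [0, 0, -0.2]]}}

```text
clock: 27.35
position: [0.6598, 0.2529, 0.1539]
tool_rot: [3.141, -0.0, 1.435]
force: [-0.3, -0.5, -0.2]
grip_width: -0.0006
finger_force: 0.0
```

Run:
```python
from h import *
r=redang(5);print(r,np.polyfit(r[:,0],np.unwrap(np.radians(r[:,1])),1)[0] if len(r)>1 else '')
o=monitor.observe();print(o['clock'],o['position'],o['tool_rot'],o['force'],o['qpos'][6])
```

```text
[[ 27.35        88.62393622   0.2556574  109.        ]
 [ 27.4         85.93622544   0.25800077 130.        ]
 [ 27.45        82.94281325   0.25906644 136.        ]
 [ 27.5         79.89619648   0.26149434 153.        ]
 [ 27.55        77.04426957   0.2649835  175.        ]] -1.0192500220443954
27.6 [0.65915833 0.25231157 0.15096387] [-3.13977222e+00  5.05629631e-04  1.42916496e+00] [ 0.23193357 -0.296326   -0.37260096] -0.0713918637798048
```

Run:
```python
from h import *
from scipy.optimize import least_squares
r=redang(110);np.save('coast.npy',r)
m=(r[:,3]>225);q=r[m];a=np.radians(q[:,1]);xy=AX+q[:,2:3]*np.c_[np.cos(a),np.sin(a)]
f=least_squares(lambda p:np.hypot(*(xy-p[:2]).T)-p[2],[*AX,.277],loss='soft_l1',f_scale=.001);print('axis',f.x,len(q),abs(f.fun).max())
ax=f.x[:2];th=np.unwrap(np.arctan2(*(xy-ax).T[::-1]));t=q[:,0]-27.6
def mod(p):
    k=p[2];A=.0022*k/.09;B=.004*k/.09;w0=p[1]
    return p[0]-((w0+A/B)*(1-np.exp(-B*t))/B-A/B*t)
g=least_squares(lambda p:mod(p)-th,[th[0],1.0,1.1]);print(g.x,np.degrees(abs(g.fun).max()))
o=monitor.observe();print(o['clock'],o['position'],o['tool_rot']);T=o['clock']
for d in (0,2,3,4,5,6,7,8,10):
    t=np.array([T+d-27.6]);A=.0022*g.x[2]/.09;B=.004*g.x[2]/.09;print(d,np.degrees(mod(g.x))%360,(g.x[1]+A/B)*np.exp(-B*t)-A/B)
```

```text
axis [0.77621127 0.01861403 0.27861858] 108 0.004664311905960172
[1.29202724 1.02821067 1.19143154] 0.30713615715297987
33.1 [0.66031698 0.25147951 0.15249826] [-3.14158231e+00 -1.74924394e-05  1.43384769e+00]
0 [175.88561596] [0.6294555]
2 [110.66606128] [0.51093211]
3 [82.97318294] [0.45621459]
4 [58.33382828] [0.40431912]
5 [36.59051197] [0.35510016]
6 [17.59387098] [0.30841966]
7 [1.20224565] [0.26414671]
8 [347.28128244] [0.22215713]
10 [326.34821716] [0.14456312]
```

```bash
sed -i 's/^AX=.*/AX=np.array([.7762,.0186])/' h.py
python3 - <<'E'
from h import *
y=1.434;s=[.660,.2515,.152];a0,w0=175.886,.6295
arm,w=pred(0,a0,w0,25/12,k=1.19);arm+=90;th=np.radians(arm+5.5);R=.265
pt=lambda th,z:[*(AX+R*np.array([np.cos(th),np.sin(th)])),z]
P,Y=path([s,[.57,.17,.152],[.515,.03,.152],pt(th,.152)],25,s,y,y)
v=0;zz=[.152,.142,.116,.089,.062]
for i in range(35):
    vn=min(v+1.6/12,.62);th-=(v+vn)/24;v=vn;P.append(pt(th,zz[min(i,4)]));Y.append(y)
    aa,ww=pred(0,arm,w,(i+1)/12,k=1.19)
    if i<15: print(i,round(1000*R*(th-np.radians(aa)),1),round(v-ww,2),end=' | ')
print(arm,w,np.degrees(th));print(rows2(P,Y,s,y))
E
```

```text
0 35.1 -0.37 | 1 41.7 -0.23 | 2 45.3 -0.09 | 3 45.8 0.05 | 4 43.8 0.14 | 5 40.7 0.14 | 6 37.6 0.15 | 7 34.3 0.15 | 8 31.0 0.15 | 9 27.5 0.16 | 10 23.9 0.16 | 11 20.3 0.17 | 12 16.5 0.17 | 13 12.7 0.18 | 14 8.7 0.18 | 198.20767948204687 0.5064252888122636 107.05288254233872
L [[-0.12, -0.1, 0.0], [-0.24, -0.2, 0.0], [-0.36, -0.3, 0.0], [-0.48, -0.4, 0.0], [-0.6, -0.5, 0.0]] 
R [[0, 0, 0.0], [0, 0, 0.0], [0, 0, 0.0], [0, 0, 0.0], [0, 0, 0.0]] end [0.602 0.199 0.152] 1.434
L [[-0.12, -0.1, 0.0], [-0.24, -0.2, 0.0], [-0.37, -0.29, 0.0], [-0.52, -0.33, 0.0], [-0.67, -0.36, 0.0]] 
R [[0, 0, 0.0], [0, 0, 0.0], [0, 0, 0.0], [0, 0, 0.0], [0, 0, 0.0]] end [0.557 0.137 0.152] 1.434
L [[-0.15, -0.04, 0.0], [-0.31, -0.08, 0.0], [-0.46, -0.11, 0.0], [-0.61, -0.15, 0.0], [-0.76, -0.19, 0.0]] 
R [[0, 0, 0.0], [0, 0, 0.0], [0, 0, 0.0], [0, 0, 0.0], [0, 0, 0.0]] end [0.529 0.065 0.152] 1.434
L [[-0.15, -0.03, 0.0], [-0.31, -0.07, 0.0], [-0.46, -0.06, 0.0], [-0.61, -0.01, 0.0], [-0.76, 0.03, 0.0]] 
R [[0, 0, 0.0], [0, 0, 0.0], [0, 0, 0.0], [0, 0, 0.0], [0, 0, 0.0]] end [ 0.521 -0.011  0.152] 1.434
L [[
[... 958 characters left out ...]
0.0], [0, 0, 0.0]] end [0.543 0.145 0.062] 1.434
L [[0.12, 0.05, 0.0], [0.25, 0.11, 0.0], [0.37, 0.17, 0.0], [0.49, 0.24, 0.0], [0.6, 0.32, 0.0]] 
R [[0, 0, 0.0], [0, 0, 0.0], [0, 0, 0.0], [0, 0, 0.0], [0, 0, 0.0]] end [0.583 0.2   0.062] 1.434
L [[0.11, 0.08, 0.0], [0.21, 0.17, 0.0], [0.31, 0.26, 0.0], [0.41, 0.36, 0.0], [0.5, 0.47, 0.0]] 
R [[0, 0, 0.0], [0, 0, 0.0], [0, 0, 0.0], [0, 0, 0.0], [0, 0, 0.0]] end [0.636 0.244 0.062] 1.434
L [[0.09, 0.1, 0.0], [0.16, 0.22, 0.0], [0.24, 0.33, 0.0], [0.3, 0.45, 0.0], [0.37, 0.57, 0.0]] 
R [[0, 0, 0.0], [0, 0, 0.0], [0, 0, 0.0], [0, 0, 0.0], [0, 0, 0.0]] end [0.698 0.272 0.062] 1.434
(array([0.69821865, 0.27248415, 0.062     ]), np.float64(1.434))
```

Request:
{"api": "apply_moves", "payload": {"linear": [[-0.12, -0.1, 0], [-0.24, -0.2, 0], [-0.36, -0.3, 0], [-0.48, -0.4, 0], [-0.6, -0.5, 0]], "delta_rot": [[0, 0, 0], [0, 0, 0], [0, 0, 0], [0, 0, 0], [0, 0, 0]]}}

```text
clock: 33.52
position: [0.602, 0.1983, 0.1525]
tool_rot: [3.142, -0.0, 1.434]
force: [0.1, -0.5, -0.0]
grip_width: 0.0003
finger_force: 0.0
```

Request:
{"api": "apply_moves", "payload": {"linear": [[-0.12, -0.1, 0], [-0.24, -0.2, 0], [-0.37, -0.29, 0], [-0.52, -0.33, 0], [-0.67, -0.36, 0]], "delta_rot": [[0, 0, 0], [0, 0, 0], [0, 0, 0], [0, 0, 0], [0, 0, 0]]}}

```text
clock: 33.93
position: [0.5572, 0.137, 0.1526]
tool_rot: [-3.142, -0.0, 1.434]
force: [0.2, 0.1, -0.2]
grip_width: 0.0002
finger_force: 0.0
```

Request:
{"api": "apply_moves", "payload": {"linear": [[-0.15, -0.04, 0], [-0.31, -0.08, 0], [-0.46, -0.11, 0], [-0.61, -0.15, 0], [-0.76, -0.19, 0]], "delta_rot": [[0, 0, 0], [0, 0, 0], [0, 0, 0], [0, 0, 0], [0, 0, 0]]}}

```text
clock: 34.35
position: [0.5281, 0.0633, 0.1525]
tool_rot: [3.142, 0.0, 1.434]
force: [0.8, -0.3, -0.7]
grip_width: -0.0001
finger_force: 0.0
```

Request:
{"api": "apply_moves", "payload": {"linear": [[-0.15, -0.03, 0], [-0.31, -0.07, 0], [-0.46, -0.06, 0], [-0.61, -0.01, 0], [-0.76, 0.03, 0]], "delta_rot": [[0, 0, 0], [0, 0, 0], [0, 0, 0], [0, 0, 0], [0, 0, 0]]}}

```text
clock: 34.77
position: [0.5209, -0.0123, 0.1526]
tool_rot: [3.141, -0.0, 1.434]
force: [-1.0, 1.0, -0.3]
grip_width: -0.0001
finger_force: 0.0
```

Request:
{"api": "apply_moves", "payload": {"linear": [[-0.16, 0.05, 0], [-0.34, 0.1, 0], [-0.52, 0.15, 0], [-0.67, 0.2, 0], [-0.76, 0.23, 0]], "delta_rot": [[0, 0, 0], [0, 0, 0], [0, 0, 0], [0, 0, 0], [0, 0, 0]]}}

```text
clock: 35.18
position: [0.5333, -0.0919, 0.1527]
tool_rot: [3.141, 0.0, 1.432]
force: [0.5, 0.3, -0.7]
grip_width: 0.0002
finger_force: 0.0
```

Request:
{"api": "apply_moves", "payload": {"linear": [[0.02, -0.01, 0], [0.06, -0.03, 0.1], [0.12, -0.07, 0.36], [0.21, -0.11, 0.63], [0.33, -0.17, 0.9]], "delta_rot": [[0, 0, 0], [0, 0, 0], [0, 0, 0], [0, 0, 0], [0, 0, 0]]}}

```text
clock: 35.6
position: [0.5207, -0.0531, 0.061]
tool_rot: [3.142, 0.0, 1.435]
force: [0.6, 0.5, -0.1]
grip_width: 0.0001
finger_force: 0.0
```

Request:
{"api": "apply_moves", "payload": {"linear": [[0.12, -0.05, 0], [0.25, -0.09, 0], [0.38, -0.13, 0], [0.52, -0.16, 0], [0.65, -0.19, 0]], "delta_rot": [[0, 0, 0], [0, 0, 0], [0, 0, 0], [0, 0, 0], [0, 0, 0]]}}

```text
clock: 36.02
position: [0.5103, 0.0147, 0.0617]
tool_rot: [-3.141, -0.0, 1.435]
force: [0.3, 0.1, -0.3]
grip_width: -0.0001
finger_force: 0.0
```

Request:
{"api": "apply_moves", "payload": {"linear": [[0.14, -0.02, 0], [0.27, -0.03, 0], [0.41, -0.03, 0], [0.55, -0.03, 0], [0.68, -0.02, 0]], "delta_rot": [[0, 0, 0], [0, 0, 0], [0, 0, 0], [0, 0, 0], [0, 0, 0]]}}

```text
clock: 36.43
position: [0.5176, 0.0824, 0.0618]
tool_rot: [-3.14, 0.0, 1.436]
force: [-0.4, 0.2, -0.6]
grip_width: -0.0001
finger_force: 0.0
```

Request:
{"api": "apply_moves", "payload": {"linear": [[0.14, 0.02, 0], [0.27, 0.04, 0], [0.41, 0.08, 0], [0.54, 0.11, 0], [0.67, 0.16, 0]], "delta_rot": [[0, 0, 0], [0, 0, 0], [0, 0, 0], [0, 0, 0], [0, 0, 0]]}}

```text
clock: 36.85
position: [0.5434, 0.1459, 0.0622]
tool_rot: [-3.141, 0.0, 1.435]
force: [0.8, -0.2, -0.6]
grip_width: -0.0001
finger_force: 0.0
```

Request:
{"api": "apply_moves", "payload": {"linear": [[0.12, 0.05, 0], [0.25, 0.11, 0], [0.37, 0.17, 0], [0.49, 0.24, 0], [0.6, 0.32, 0]], "delta_rot": [[0, 0, 0], [0, 0, 0], [0, 0, 0], [0, 0, 0], [0, 0, 0]]}}

```text
clock: 37.27
position: [0.5837, 0.2008, 0.0622]
tool_rot: [-3.141, 0.0, 1.434]
force: [0.1, -0.7, 0.5]
grip_width: -0.0002
finger_force: 0.2
```

Request:
{"api": "apply_moves", "payload": {"linear": [[0.11, 0.08, 0], [0.21, 0.17, 0], [0.31, 0.26, 0], [0.41, 0.36, 0], [0.5, 0.47, 0]], "delta_rot": [[0, 0, 0], [0, 0, 0], [0, 0, 0], [0, 0, 0], [0, 0, 0]]}}

```text
clock: 37.68
position: [0.6371, 0.2439, 0.0621]
tool_rot: [-3.141, 0.0, 1.434]
force: [0.1, 0.5, 0.1]
grip_width: 0.0003
finger_force: 0.0
```

Request:
{"api": "apply_moves", "payload": {"linear": [[0.09, 0.1, 0], [0.16, 0.22, 0], [0.24, 0.33, 0], [0.3, 0.45, 0], [0.37, 0.57, 0]], "delta_rot": [[0, 0, 0], [0, 0, 0], [0, 0, 0], [0, 0, 0], [0, 0, 0]]}}

```text
clock: 38.1
position: [0.6988, 0.2722, 0.062]
tool_rot: [-3.141, 0.0, 1.434]
force: [0.5, -0.7, -0.7]
grip_width: -0.0001
finger_force: 0.0
```

Request:
{"api": "apply_moves", "payload": {"linear": [[0.05, 0.06, -0.1], [0.05, 0.06, -0.35], [0.05, 0.06, -0.6], [0.05, 0.06, -0.8], [0.05, 0.06, -0.9]], "delta_rot": [[0, 0, 0], [0, 0, 0], [0, 0, 0], [0, 0, 0], [0, 0, 0]]}}

```text
clock: 38.52
position: [0.7058, 0.2761, 0.1549]
tool_rot: [3.14, -0.001, 1.434]
force: [1.1, 0.7, -0.6]
grip_width: 0.0002
finger_force: 0.0
```

Run:
```python
from h import *
r=redang(6);r[:,1]=np.degrees(np.unwrap(np.radians(r[:,1])));print(r);f=np.polyfit(r[:,0]-r[-1,0],r[:,1],1);w=np.radians(f[0]);print(f,w)
o=monitor.observe();print(o['clock'],o['position'],o['tool_rot'])
for d in (0,1,2,3,4,5,6): print(d,pred(r[-1,0],f[1],w,o['clock']+d,k=1.19))
```

```text
[[3.85167000e+01 3.56723059e+02 2.79057572e-01 2.39000000e+02]
 [3.85667000e+01 3.55039539e+02 2.78996451e-01 2.34000000e+02]
 [3.86167000e+01 3.53359228e+02 2.78219710e-01 2.37000000e+02]
 [3.86667000e+01 3.51775532e+02 2.78583761e-01 2.42000000e+02]
 [3.87167000e+01 3.50173914e+02 2.78585746e-01 2.45000000e+02]
 [3.87667000e+01 3.48516944e+02 2.78367606e-01 2.44000000e+02]]
[-32.69208075 348.51152577] -0.5705844484950966
38.8167 [0.70438725 0.27570874 0.15084983] [-3.13984787e+00  8.46510833e-04  1.43392809e+00]
0 (np.float64(346.8806921636129), np.float64(0.5676246056084919))
1 (np.float64(316.0140816924131), np.float64(0.5100432039121782))
2 (np.float64(288.36132537455217), np.float64(0.4554284635767093))
3 (np.float64(263.75684558097987), np.float64(0.40362754233517595))
4 (np.float64(242.0435913700498), np.float64(0.3544954687800266))
5 (np.float64(223.0726032235098), np.float64(0.3078947405772888))
6 (np.float64(206.70259619609487), np.float64(0.26369493967810925))
```

Request:
{"api": "apply_moves", "payload": {"linear": [[-0.15, -0.12, 0], [-0.35, -0.28, 0], [-0.55, -0.44, 0], [-0.75, -0.6, 0], [-0.95, -0.76, 0]], "delta_rot": [[0, 0, 0], [0, 0, 0], [0, 0, 0], [0, 0, 0], [0, 0, 0]]}}

```text
clock: 39.23
position: [0.6152, 0.191, 0.1514]
tool_rot: [-3.14, 0.001, 1.434]
force: [1.8, -1.0, 0.8]
grip_width: 0.0002
finger_force: 0.0
```

Request:
{"api": "apply_moves", "payload": {"linear": [[-0.2, -0.16, 0], [-0.4, -0.32, 0], [-0.6, -0.48, 0], [-0.8, -0.64, 0], [-0.95, -0.76, 0]], "delta_rot": [[0, 0, 0], [0, 0, 0], [0, 0, 0], [0, 0, 0], [0, 0, 0]]}}

```text
clock: 39.65
position: [0.5265, 0.1067, 0.1518]
tool_rot: [-3.14, 0.001, 1.433]
force: [0.3, -0.2, 0.2]
grip_width: 0.0003
finger_force: 0.0
```

Request:
{"api": "apply_moves", "payload": {"linear": [[0, 0, 0], [0, 0, 0], [0, 0, 0], [0, 0, 0], [0, 0, 0]], "delta_rot": [[0, 0, 0], [0, 0, 0], [0, 0, 0], [0, 0, 0], [0, 0, 0]]}}

```text
clock: 40.07
position: [0.5288, 0.1085, 0.1522]
tool_rot: [-3.142, 0.001, 1.435]
force: [0.1, -0.1, 0.7]
grip_width: 0.0002
finger_force: 0.0
```

Request:
{"api": "apply_moves", "payload": {"linear": [[0, 0, 0], [0, 0, 0], [0, 0, 0], [0, 0, 0], [0, 0, 0]], "delta_rot": [[0, 0, 0], [0, 0, 0], [0, 0, 0], [0, 0, 0], [0, 0, 0]]}}

```text
clock: 40.48
position: [0.5285, 0.1081, 0.1525]
tool_rot: [3.142, 0.0, 1.434]
force: [-0.3, -0.1, -0.3]
grip_width: -0.0003
finger_force: 0.0
```

Request:
{"api": "apply_moves", "payload": {"linear": [[0, 0, 0], [0, 0, 0], [0, 0, 0], [0, 0, 0], [0, 0, 0]], "delta_rot": [[0, 0, 0], [0, 0, 0], [0, 0, 0], [0, 0, 0], [0, 0, 0]]}}

```text
clock: 40.9
position: [0.5285, 0.1081, 0.1525]
tool_rot: [-3.142, 0.0, 1.434]
force: [-1.2, 0.2, 0.3]
grip_width: -0.0002
finger_force: 0.0
```

Request:
{"api": "apply_moves", "payload": {"linear": [[0, 0, 0], [0, 0, 0], [0, 0, 0], [0, 0, 0], [0, 0, 0]], "delta_rot": [[0, 0, 0], [0, 0, 0], [0, 0, 0], [0, 0, 0], [0, 0, 0]]}}

```text
clock: 41.32
position: [0.5285, 0.1081, 0.1525]
tool_rot: [3.142, 0.0, 1.434]
force: [0.2, 0.3, 0.9]
grip_width: 0.0001
finger_force: 0.0
```

Request:
{"api": "apply_moves", "payload": {"linear": [[0, 0, 0], [0, 0, 0], [0, 0, 0], [0, 0, 0], [0, 0, 0]], "delta_rot": [[0, 0, 0], [0, 0, 0], [0, 0, 0], [0, 0, 0], [0, 0, 0]]}}

```text
clock: 41.73
position: [0.5285, 0.1081, 0.1525]
tool_rot: [-3.142, 0.0, 1.434]
force: [1.3, 0.5, -0.2]
grip_width: -0.0
finger_force: 0.0
```

Request:
{"api": "apply_moves", "payload": {"linear": [[0, 0, 0], [0, 0, 0], [0, 0, 0], [0, 0, 0], [0, 0, 0]], "delta_rot": [[0, 0, 0], [0, 0, 0], [0, 0, 0], [0, 0, 0], [0, 0, 0]]}}

```text
clock: 42.15
position: [0.5285, 0.1081, 0.1525]
tool_rot: [-3.142, 0.0, 1.434]
force: [-0.2, -0.8, 0.8]
grip_width: -0.0
finger_force: 0.0
```

Request:
{"api": "apply_moves", "payload": {"linear": [[0, 0, 0], [0, 0, 0], [0, 0, 0], [0, 0, 0], [0, 0, 0]], "delta_rot": [[0, 0, 0], [0, 0, 0], [0, 0, 0], [0, 0, 0], [0, 0, 0]]}}

```text
clock: 42.57
position: [0.5285, 0.1081, 0.1525]
tool_rot: [-3.142, 0.0, 1.434]
force: [-0.1, 0.4, 0.2]
grip_width: -0.0003
finger_force: 0.0
```

Request:
{"api": "apply_moves", "payload": {"linear": [[0, 0, 0], [0, 0, 0], [0, 0, 0], [0, 0, 0], [0, 0, 0]], "delta_rot": [[0, 0, 0], [0, 0, 0], [0, 0, 0], [0, 0, 0], [0, 0, 0]]}}

```text
clock: 42.98
position: [0.5285, 0.1081, 0.1525]
tool_rot: [-3.142, 0.0, 1.434]
force: [-0.5, -0.4, -1.0]
grip_width: 0.0
finger_force: 0.0
```

Run:
```python
from h import *
r=redang(5);print(r);f=np.polyfit(r[:,0]-r[-1,0],r[:,1],1);w=np.radians(f[0]);print(f,w)
o=monitor.observe();print(o['clock'],o['position'],o['tool_rot'])
for d in (1,2,3,4,5,6): print(d,pred(r[-1,0],f[1],w,o['clock']+d,k=1.19))
```

```text
[[4.29833000e+01 2.40137234e+02 2.79271754e-01 3.29000000e+02]
 [4.30333000e+01 2.39152842e+02 2.79429113e-01 3.35000000e+02]
 [4.30833000e+01 2.38163496e+02 2.79456233e-01 3.32000000e+02]
 [4.31333000e+01 2.37218841e+02 2.79418201e-01 3.34000000e+02]
 [4.31833000e+01 2.36236643e+02 2.79241691e-01 3.39000000e+02]]
[-19.47036779 236.23477416] -0.3398220245826666
43.2333 [0.52851696 0.10811931 0.15249967] [-3.14158386e+00  1.17776244e-05  1.43387537e+00]
1 (np.float64(217.2434323837028), np.float64(0.2917480638045439))
2 (np.float64(201.77463883841088), np.float64(0.2483801597767602))
3 (np.float64(188.7263889585019), np.float64(0.2072466239006462))
4 (np.float64(177.9739733683923), np.float64(0.1682323387912097))
5 (np.float64(169.39910784569312), np.float64(0.13122811802759463))
6 (np.float64(162.889602312981), np.float64(0.09613040060426455))
```

Request:
{"api": "apply_moves", "payload": {"linear": [[-0.15, -0.01, 0], [-0.3, -0.03, 0], [-0.45, -0.04, 0.1], [-0.58, -0.05, 0.25], [-0.64, -0.06, 0.4]], "delta_rot": [[0, 0, 0], [0, 0, 0], [0, 0, 0], [0, 0, 0], [0, 0, 0]]}}

```text
clock: 43.65
position: [0.5135, 0.0432, 0.1125]
tool_rot: [3.141, 0.0, 1.432]
force: [0.2, 0.2, -0.6]
grip_width: -0.0
finger_force: 0.0
```

Request:
{"api": "apply_moves", "payload": {"linear": [[0, 0, 0.15], [0, 0, 0.3], [0, 0, 0.42], [0, 0, 0.5], [0, 0, 0.5]], "delta_rot": [[0, 0, 0], [0, 0, 0], [0, 0, 0], [0, 0, 0], [0, 0, 0]]}}

```text
clock: 44.07
position: [0.5132, 0.0451, 0.0614]
tool_rot: [-3.14, 0.001, 1.433]
force: [-0.0, -0.2, 0.8]
grip_width: 0.0
finger_force: 0.0
```

Request:
{"api": "apply_moves", "payload": {"linear": [[0, 0, 0], [0, 0, 0], [0, 0, 0], [0, 0, 0], [0, 0, 0]], "delta_rot": [[0, 0, 0], [0, 0, 0], [0, 0, 0], [0, 0, 0], [0, 0, 0]]}}

```text
clock: 44.48
position: [0.514, 0.0457, 0.0628]
tool_rot: [3.141, -0.0, 1.434]
force: [0.4, -0.0, -0.6]
grip_width: 0.0001
finger_force: 0.0
```

Request:
{"api": "apply_moves", "payload": {"linear": [[0, 0, 0], [0, 0, 0], [0, 0, 0], [0, 0, 0], [0, 0, 0]], "delta_rot": [[0, 0, 0], [0, 0, 0], [0, 0, 0], [0, 0, 0], [0, 0, 0]]}}

```text
clock: 44.9
position: [0.5138, 0.0455, 0.0625]
tool_rot: [-3.142, 0.0, 1.434]
force: [0.3, -0.4, -1.7]
grip_width: 0.0
finger_force: 0.0
```

Request:
{"api": "apply_moves", "payload": {"linear": [[0, 0, 0], [0, 0, 0], [0, 0, 0], [0, 0, 0], [0, 0, 0]], "delta_rot": [[0, 0, 0], [0, 0, 0], [0, 0, 0], [0, 0, 0], [0, 0, 0]]}}

```text
clock: 45.32
position: [0.5138, 0.0455, 0.0625]
tool_rot: [-3.142, 0.0, 1.434]
force: [-0.3, 0.3, 0.1]
grip_width: 0.0
finger_force: 0.0
```

Request:
{"api": "apply_moves", "payload": {"linear": [[0, 0, 0], [0, 0, 0], [0, 0, 0], [0, 0, 0], [0, 0, 0]], "delta_rot": [[0, 0, 0], [0, 0, 0], [0, 0, 0], [0, 0, 0], [0, 0, 0]]}}

```text
clock: 45.73
position: [0.5138, 0.0455, 0.0625]
tool_rot: [-3.142, 0.0, 1.434]
force: [-0.0, 0.2, -0.2]
grip_width: -0.0002
finger_force: 0.0
```

Run:
```python
from h import *
r=redang(4);print(r)
w=.21
if len(r)>1: f=np.polyfit(r[:,0]-r[-1,0],r[:,1],1);w=-np.radians(f[0]);print(f,w)
o=monitor.observe();print(o['clock'],o['position'],o['tool_rot'])
for d in (.5,1,1.5,2,2.5): print(d,pred(r[-1,0],r[-1,1],w,o['clock']+d,k=1.19))
```

```text
[[4.57333000e+01 1.95602778e+02 2.78192035e-01 3.01000000e+02]
 [4.57833000e+01 1.94964704e+02 2.78575058e-01 2.98000000e+02]
 [4.58333000e+01 1.94349037e+02 2.78617033e-01 2.97000000e+02]
 [4.58833000e+01 1.93707593e+02 2.78536468e-01 2.93000000e+02]]
[-12.60244853 193.71084431] 0.219954220645353
45.9333 [0.51384572 0.04553143 0.0625102 ] [3.14157158e+00 5.42789804e-06 1.43380592e+00]
0.5 (np.float64(187.12262884763953), np.float64(0.19787684867310124))
1 (np.float64(181.73192192214265), np.float64(0.17835632218495107))
1.5 (np.float64(176.89317950525927), np.float64(0.15934530599258115))
2 (np.float64(172.59199462901046), np.float64(0.1408305012363699))
2.5 (np.float64(168.81433636540405), np.float64(0.12279895617366006))
```

Request:
{"api": "apply_moves", "payload": {"linear": [[0, 0, 0], [0, 0, 0], [0, 0, 0], [0, 0, 0], [0, 0, 0]], "delta_rot": [[0, 0, 0], [0, 0, 0], [0, 0, 0], [0, 0, 0], [0, 0, 0]]}}

```text
clock: 46.35
position: [0.5138, 0.0455, 0.0625]
tool_rot: [3.142, 0.0, 1.434]
force: [0.4, 0.2, 0.7]
grip_width: 0.0001
finger_force: 0.0
```

Run:
```python
from h import *
r=redang(4);print(r[:,:2])
y=1.434;s=[.5138,.0455,.0625];th=np.pi;v=0;P=[];Y=[];arm=r[-1,1];w=.193
tgt=np.radians(166)
for i in range(40):
    if i<5: vn=v+.03
    else:
        rem=th-tgt; a=v*v/(2*max(rem,1e-4)); vn=max(v-a/12,0) if rem>2e-3 else 0
    th-=(v+vn)/24;v=vn;P.append([*tip2(th,.262,-1,0,.012),.0625]);Y.append(y)
    aa,ww=pred(r[-1,0],arm,w,r[-1,0]+.05+(i+1)/12,k=1.19)
    if i%3==2: print(i,round(np.degrees(th),1),round(aa,1),round(v,3),round(ww,3))
rows2(P,Y,s,y)
```

```text
[[ 46.35       188.13314071]
 [ 46.4        187.55363391]
 [ 46.45       187.04766899]
 [ 46.5        186.54395867]]
2 179.4 183.3 0.09 0.181
5 177.5 180.8 0.146 0.172
8 175.5 178.4 0.132 0.162
11 173.7 176.1 0.119 0.153
14 172.1 174.0 0.106 0.144
17 170.7 172.0 0.093 0.135
20 169.4 170.2 0.08 0.126
23 168.4 168.4 0.066 0.117
26 167.5 166.8 0.053 0.108
29 166.9 165.3 0.04 0.099
32 166.4 164.0 0.027 0.091
35 166.1 162.7 0.014 0.082
38 166.1 161.6 0 0.074
L [[0.0, 0.0, 0.0], [0.01, 0.0, 0.0], [0.03, 0.0, 0.0], [0.05, 0.0, 0.0], [0.08, 0.0, 0.0]] 
R [[0, 0, 0.0], [0, 0, 0.0], [0, 0, 0.0], [0, 0, 0.0], [0, 0, 0.0]] end [0.515 0.054 0.062] 1.434
L [[0.04, 0.0, 0.0], [0.07, 0.0, 0.0], [0.1, 0.0, 0.0], [0.13, 0.0, 0.0], [0.16, 0.01, 0.0]] 
R [[0, 0, 0.0], [0, 0, 0.0], [0, 0, 0.0], [0, 0, 0.0], [0, 0, 0.0]] end [0.518 0.069 0.062] 1.434
L [[0.02, 0.0, 0.0], [0.05, 0.0, 0.0], [0.08, 0.0, 0.0], [0.1, 0.0, 0.0], [0.12, 0.01, 0.0]] 
R [[0, 0, 0.0], [0, 0, 0.0], [0, 0, 0.0], [0, 0, 0.0], [0, 0, 0.0]] end [0.52  0.081 0.062] 1.434
L [[0.03, 0.0, 0.0], [0.05, 0.0, 0.0], [0.07, 0.0, 0.0], [0.09, 0.0
[... 205 characters left out ...]
0.08, 0.01, 0.0]] 
R [[0, 0, 0.0], [0, 0, 0.0], [0, 0, 0.0], [0, 0, 0.0], [0, 0, 0.0]] end [0.525 0.099 0.062] 1.434
L [[0.01, 0.0, 0.0], [0.02, 0.01, 0.0], [0.03, 0.01, 0.0], [0.04, 0.01, 0.0], [0.05, 0.01, 0.0]] 
R [[0, 0, 0.0], [0, 0, 0.0], [0, 0, 0.0], [0, 0, 0.0], [0, 0, 0.0]] end [0.527 0.104 0.062] 1.434
L [[0.01, 0.0, 0.0], [0.02, 0.01, 0.0], [0.02, 0.01, 0.0], [0.03, 0.01, 0.0], [0.03, 0.01, 0.0]] 
R [[0, 0, 0.0], [0, 0, 0.0], [0, 0, 0.0], [0, 0, 0.0], [0, 0, 0.0]] end [0.528 0.107 0.062] 1.434
L [[0.01, 0.0, 0.0], [0.01, 0.0, 0.0], [0.01, 0.0, 0.0], [0.01, 0.0, 0.0], [0.01, 0.0, 0.0]] 
R [[0, 0, 0.0], [0, 0, 0.0], [0, 0, 0.0], [0, 0, 0.0], [0, 0, 0.0]] end [0.528 0.108 0.062] 1.434
```

Request:
{"api": "apply_moves", "payload": {"linear": [[0, 0, 0], [0.01, 0, 0], [0.03, 0, 0], [0.05, 0, 0], [0.08, 0, 0]], "delta_rot": [[0, 0, 0], [0, 0, 0], [0, 0, 0], [0, 0, 0], [0, 0, 0]]}}

```text
clock: 46.97
position: [0.515, 0.0536, 0.0625]
tool_rot: [3.142, 0.0, 1.434]
force: [0.2, -0.1, 0.1]
grip_width: -0.0001
finger_force: 0.0
```

Request:
{"api": "apply_moves", "payload": {"linear": [[0.04, 0, 0], [0.07, 0, 0], [0.1, 0, 0], [0.13, 0, 0], [0.16, 0.01, 0]], "delta_rot": [[0, 0, 0], [0, 0, 0], [0, 0, 0], [0, 0, 0], [0, 0, 0]]}}

```text
clock: 47.38
position: [0.5181, 0.0696, 0.0625]
tool_rot: [-3.141, 0.0, 1.434]
force: [-0.1, -0.6, -0.3]
grip_width: -0.0
finger_force: 0.0
```

Request:
{"api": "apply_moves", "payload": {"linear": [[0.02, 0, 0], [0.05, 0, 0], [0.08, 0, 0], [0.1, 0, 0], [0.12, 0.01, 0]], "delta_rot": [[0, 0, 0], [0, 0, 0], [0, 0, 0], [0, 0, 0], [0, 0, 0]]}}

```text
clock: 47.8
position: [0.5207, 0.0812, 0.0625]
tool_rot: [-3.141, 0.0, 1.434]
force: [-0.6, -0.0, 0.3]
grip_width: -0.0001
finger_force: 0.0
```

Request:
{"api": "apply_moves", "payload": {"linear": [[0.03, 0, 0], [0.05, 0, 0], [0.07, 0, 0], [0.09, 0.01, 0], [0.11, 0.01, 0]], "delta_rot": [[0, 0, 0], [0, 0, 0], [0, 0, 0], [0, 0, 0], [0, 0, 0]]}}

```text
clock: 48.22
position: [0.5234, 0.0919, 0.0625]
tool_rot: [3.141, 0.0, 1.434]
force: [0.6, 0.4, 0.5]
grip_width: -0.0002
finger_force: 0.0
```

Request:
{"api": "apply_moves", "payload": {"linear": [[0.02, 0, 0], [0.03, 0, 0], [0.05, 0.01, 0], [0.06, 0.01, 0], [0.08, 0.01, 0]], "delta_rot": [[0, 0, 0], [0, 0, 0], [0, 0, 0], [0, 0, 0], [0, 0, 0]]}}

```text
clock: 48.63
position: [0.5254, 0.0994, 0.0625]
tool_rot: [3.142, 0.0, 1.434]
force: [-1.3, -0.7, -0.1]
grip_width: -0.0002
finger_force: 0.0
```

Request:
{"api": "apply_moves", "payload": {"linear": [[0.01, 0, 0], [0.02, 0.01, 0], [0.03, 0.01, 0], [0.04, 0.01, 0], [0.05, 0.01, 0]], "delta_rot": [[0, 0, 0], [0, 0, 0], [0, 0, 0], [0, 0, 0], [0, 0, 0]]}}

```text
clock: 49.05
position: [0.527, 0.1043, 0.0625]
tool_rot: [-3.142, 0.0, 1.434]
force: [0.3, 0.3, -0.8]
grip_width: 0.0
finger_force: 0.0
```

Request:
{"api": "apply_moves", "payload": {"linear": [[0.01, 0, 0], [0.02, 0.01, 0], [0.02, 0.01, 0], [0.03, 0.01, 0], [0.03, 0.01, 0]], "delta_rot": [[0, 0, 0], [0, 0, 0], [0, 0, 0], [0, 0, 0], [0, 0, 0]]}}

```text
clock: 49.47
position: [0.5284, 0.1072, 0.0625]
tool_rot: [-3.142, 0.0, 1.434]
force: [-1.1, 0.2, 0.5]
grip_width: -0.0004
finger_force: 0.0
```

Request:
{"api": "apply_moves", "payload": {"linear": [[0.01, 0, 0], [0.01, 0, 0], [0.01, 0, 0], [0.01, 0, 0], [0.01, 0, 0]], "delta_rot": [[0, 0, 0], [0, 0, 0], [0, 0, 0], [0, 0, 0], [0, 0, 0]]}}

```text
clock: 49.88
position: [0.5285, 0.1081, 0.0625]
tool_rot: [-3.142, 0.0, 1.434]
force: [0.6, 0.0, 0.8]
grip_width: 0.0
finger_force: 0.0
```

Run:
```python
from h import *
r=redang(5);print(r)
p,d=optics.grab_frame('top');cv2.imwrite('pics/top2.png',p[:,:,::-1]);o=monitor.observe();print(o['clock'],o['position'],o['force'])
```

```text
[]
50.1833 [0.52853472 0.10809366 0.0625041 ] [-0.00795473 -0.24355804  0.18773126]
```

View pics/top2.png

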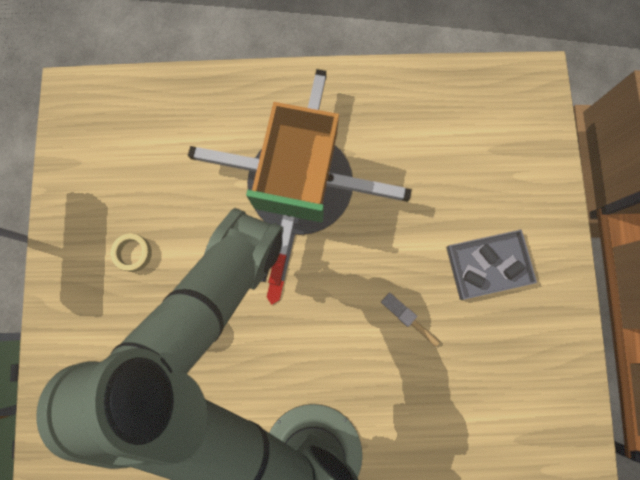

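The red arm lies along the pointer bar, with the tip near (276,262) above the pointer at (274,291). I'll back the finger off and check.

Request:
{"api": "apply_moves", "payload": {"linear": [[0, 0, 0], [0, 0, 0], [0.05, 0, 0], [0.1, 0, 0], [0.15, 0, 0]], "delta_rot": [[0, 0, 0], [0, 0, 0], [0, 0, 0], [0, 0, 0], [0, 0, 0]]}}

```text
clock: 50.6
position: [0.5307, 0.1237, 0.0625]
tool_rot: [-3.142, -0.0, 1.434]
force: [0.4, 0.1, 0.7]
grip_width: 0.0001
finger_force: 0.0
```

Request:
{"api": "apply_moves", "payload": {"linear": [[0.1, 0, 0], [0.2, 0, -0.2], [0.3, 0, -0.45], [0.4, 0, -0.7], [0.5, 0, -0.9]], "delta_rot": [[0, 0, 0], [0, 0, 0], [0, 0, 0], [0, 0, 0], [0, 0, 0]]}}

```text
clock: 51.02
position: [0.5376, 0.1738, 0.1542]
tool_rot: [3.141, 0.0, 1.434]
force: [-0.1, -0.3, 0.3]
grip_width: -0.0
finger_force: 0.0
```

Request:
{"api": "apply_moves", "payload": {"linear": [[0.2, 0, 0], [0.4, 0, 0], [0.6, 0, 0], [0.8, 0, 0], [0.9, 0, 0]], "delta_rot": [[0, 0, 0], [0, 0, 0], [0, 0, 0], [0, 0, 0], [0, 0, 0]]}}

```text
clock: 51.43
position: [0.5494, 0.2652, 0.1522]
tool_rot: [-3.141, -0.0, 1.437]
force: [-0.1, -0.0, 0.0]
grip_width: -0.0002
finger_force: 0.0
```

Request:
{"api": "apply_moves", "payload": {"linear": [[0.1, 0, 0], [0.1, 0, 0], [0.1, 0, 0], [0.1, 0, 0], [0.1, 0, 0]], "delta_rot": [[0, 0, 0], [0, 0, 0], [0, 0, 0], [0, 0, 0], [0, 0, 0]]}}

```text
clock: 51.85
position: [0.5511, 0.2705, 0.1527]
tool_rot: [3.142, 0.0, 1.432]
force: [0.2, 0.5, -0.7]
grip_width: -0.0001
finger_force: 0.0
```

Run:
```python
from h import *
o=monitor.observe();print(o['clock'],o['position'])
for i in range(8):
    p,_=optics.grab_frame('top')
    hsv=cv2.cvtColor(p,cv2.COLOR_RGB2HSV);m=cv2.inRange(hsv,(0,150,50),(7,255,255))|cv2.inRange(hsv,(170,150,50),(180,255,255))
    k,l,s,c=cv2.connectedComponentsWithStats(m)
    if i in(0,7): print([(s[j].tolist(),c[j].round(2).tolist()) for j in range(1,k) if s[j,4]>30])
cv2.imwrite('pics/top3.png',p[:,:,::-1])
for uv in((320,72),(190,152),(409,194)):
    q=onz('top',[uv],.1)[0,:2]-AX;print(np.degrees(np.arctan2(q[1],q[0]))%90)
```

```text
51.85 [0.55112641 0.27048638 0.15266719]
[([267, 254, 19, 50, 550], [275.8, 278.75])]
[([267, 254, 19, 50, 551], [275.76, 278.79])]
77.06774070977569
76.92801120272067
76.82810719775732
```

View pics/top3.png

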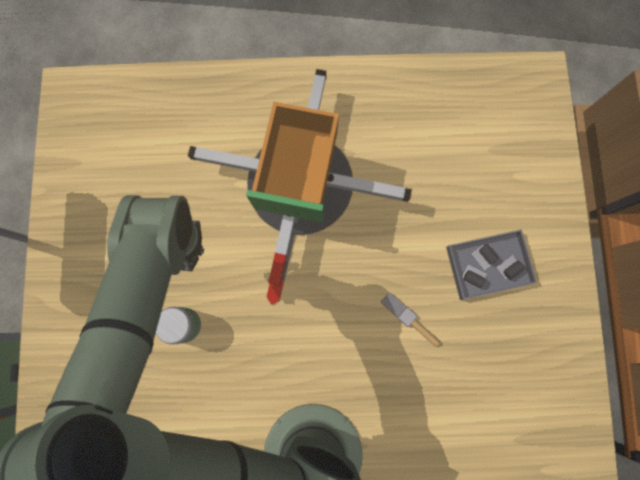

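The red arm is at 166.9°, the pointer is at 166.0°, and the turntable is still. The arm is clear, and the tin, tape, tray and brush have not moved.

```bash
python3 -c "
from h import *
print(workorder.job_done())"
```

```text
the job is handed in; nothing more can be done
None
```

I handed the job in at about 52 s: by my measurements the turntable held 8–12 turns a minute for about 10 s (from about 16.5 s to 27 s; lowest estimate about 0.86 rad/s, not measured throughout), and now stands still with the red-tipped arm about 1° from the pointer and the robot clear; no verdict was returned.

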